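# Show the jade frog with the tongs

### The job

A customer would like to see the jade frog: switch off the display alarm by pressing the console's green key, then the yellow, then the blue, one at a time and each fully down, without pressing the red one. Then take the tongs from their rest, close them on the round jade drum under the frog and lift it upright at least 12 cm above its stand, letting only the tongs touch the frog and leaving the other things on the counter where they are. Put nothing down: finish while holding the frog still in the closed tongs up there.

Things in the scene. Friction and masses are not known exactly. Their poses are not given: they have to be found in the camera images.
- key_green_top (a point): centre of the top face of the round green key of the alarm console, 28 mm across; it stands 22 mm above the console's top face; the point moves down with the key. z is up.
- key_yellow_top (a point): centre of the top face of the round yellow key of the alarm console, 28 mm across; it stands 22 mm above the console's top face; the point moves down with the key. z is up.
- key_blue_top (a point): centre of the top face of the round blue key of the alarm console, 28 mm across; it stands 22 mm above the console's top face; the point moves down with the key. z is up.
- key_red_top (a point): centre of the top face of the round red key of the alarm console, 28 mm across; it stands 22 mm above the console's top face; the point moves down with the key. z is up.
- key_green (a joint): how far the green key is pressed, m: 0 up, 0.006 fully down (a spring needs about 4.5 N fully down and returns it)
- key_yellow (a joint): how far the yellow key is pressed, m: 0 up, 0.006 fully down (a spring needs about 4.5 N fully down and returns it)
- key_blue (a joint): how far the blue key is pressed, m: 0 up, 0.006 fully down (a spring needs about 4.5 N fully down and returns it)
- key_red (a joint): how far the red key is pressed, m: 0 up, 0.006 fully down (a spring needs about 4.5 N fully down and returns it)
- stand_top (a point): centre of the top of the fixed round marble display stand, 60 mm across at the top (72 mm at its foot), 50 mm tall
- frog_seat (a point): centre, half-way up, of the round jade drum that the frog sits on: drum 34 mm across, 26 mm tall, upright sides; the small carved frog on top rises to 51 mm above the drum's underside; about 85 g in all. z is up along the drum; the drum is round, so its yaw does not matter. It starts standing on the stand.
- frog: the same jade frog with its drum, one loose piece; origin at the centre of the drum's underside, z up
- tongs_grip (a point): middle of the tongs' grip, midway between the black rubber pads on the outside of the two arms, half-way up; near the balance point. x points along the tongs to the tips, z up, the arms open and close along y. Pads 48 mm long (x), 20 mm tall. Relaxed (open) the tongs are 42 mm over the outside of the pads here, with 62 mm clear between the plum jaws.
- tongs_tip (a point): the point midway between the plum-coloured jaws of the tongs, half-way up, 103 mm ahead of tongs_grip along its x; same axes. Each jaw is 28 mm long (x) and 14 mm tall, centred here. Held at 37 mm over the grip pads, the jaws stay about 52 mm apart, so that the tongs can be carried open; 28 mm over the pads closes the jaws on something 34 mm thick.
- tongs: tail block, 32 by 24 by 20 mm, of the steel tongs (235 mm long, about 130 g), carrying both arms; origin at its underside, 95 mm behind tongs_grip. Squeezing the pads turns both arms inward equally about the tail; the jaws move 2.1 times as far as the pads. The spring pushes out with about 6 N on each pad when open, 9 N at 28 mm over the pads.
- tongs_left: the tongs' arm on the +y side; origin on its hinge in the tail, 95 mm behind tongs_grip
- tongs_right: the tongs' arm on the -y side; origin on its hinge in the tail, 95 mm behind tongs_grip
- rest: fixed dark wooden tongs rest, x along the tongs; origin at the middle of its underside. A base plate 240 by 60 by 6 mm (centred 5 mm ahead of the origin) and two cross blocks that carry the tongs: one 35 mm tall under the tail, 93 to 115 mm behind the origin, 50 mm wide; one 37 mm tall under the arms, 46 to 64 mm ahead of it, 90 mm wide. Between them, beside the grip pads, only the base plate lies below.
- console: fixed grey alarm console, 150 by 150 by 30 mm tall, with the four keys on its top at the corners of a 60 mm square along its own x and y, in any order of colour; origin at the centre of its underside
- cash_tin: steel cash tin, 154 by 204 by 98 mm tall, loose; leave it alone; origin at the centre of its underside (so for all below)
- prism_box: crystal prism box, 66 by 66 by 65 mm tall, loose; leave it alone
- music_box: lacquered plum music box, 94 by 134 by 68 mm tall, with a brass winding key on its +y side, loose; leave it alone
- bell: brass counter bell, 72 mm across, 45 mm tall, loose; leave it alone
- gift_box: teal gift box with a rose ribbon, 75 by 75 by 75 mm tall, loose; leave it alone
- pen_mug: blue mug with two pens, 76 mm across, 140 mm to the pen tops, loose; leave it alone

How it is judged:
By the outcome, as a careful person would: the job done as asked, in the order asked, and still so for the second after the job is handed in, while the arm keeps its last pose, push and grip.
It also fails if it takes over 61 s, if anything falls off the work surface, if the arm or the gripper's body presses on something with over 40 N, if the wrist force passes 120 N, or if a joint passes its speed limit or range.

### The arm

A 6-joint arm with a two-finger parallel gripper is mounted at the origin on the work surface. World frame = base frame: x ahead of the robot, y to its left, z up, the work surface at z = 0. Lengths are in m, angles in degrees, forces in N, time in s.
With the tool pointing down it reaches from about 0.25 to 0.725 m from the base axis. Payload 9.7 kg.
Tool frame: the origin (TCP) lies at the very end of the fingers, on their centre line; the grasp point (between the pads) lies 19 mm behind it; x points along the fingers, y is the direction in which the jaws open and shut, and the axes are right-handed (so a half turn about x gives the same grasp; the last joint's range is limited). The gripper opens to 85 mm and grips with 20 to 120 N. Pads are 22 mm wide; open, the fingers measure 114 mm over their backs; the gripper's body (76 mm by 85 mm) begins 54 mm behind the grasp point. The pads swing forward as they close: fully open they stand 13 mm farther back than shut.
Start: joints at [-75.057, 4.979, 10.078, 95.1, 0, 90], TCP at [0.142, -0.531, 0.231] pointing down, gripper open.
Joint ranges: [-179.16, 179.16], [-48.56, 103.87], [-65.8, 70.77], [-126.05, 130.52], [-82.76, 87.17], [-180, 180]. Speed limits (degrees/s): [127.2, 127.2, 147.25, 180, 180, 180].

### API

Orientations are given as [roll, pitch, yaw] about the fixed x, y, z axes, in that order (R = Rz(yaw) Ry(pitch) Rx(roll)).
In Python, from workcell import get_obs, cams, bot gives the robot as it stands.
- The arm moves only by the tool apply_moves, never from a script. Its argument "rows" is a list that holds one entry, the list of rows, each a list of 7 numbers: the shift along the tool's x, y, z in mm, then the turn, a rotation vector about the tool's x, y, z in rad, then the opening, from 0 (shut) to 1 (fully open). A call has 1 to 20 rows; each row is the pose to reach, as a shift and turn from the pose measured when the call began, along the tool's axes at that moment; what a row does not reach only later rows make up. A row lasts 1/10 s, in which the tool goes at most 50 mm and 8.59 degrees, less where a joint would pass 70% of its speed; a pose out of reach is approached as far as the arm can. A call with a gripper value outside its range is refused whole. The fingers move at their own pace and stop on an object; "newtons" is the grip in N (left out, the last holds). Time passes only in rows, so rows that repeat a pose let the fingers close. It gives the time, the measured TCP pose, the force and the opening at its end, in the units of the state.
- get_obs(): the state, without advancing time (a new reading comes with each control period).
- cams.camera(name): name is "scene" or "top" or "wrist"; returns a dict with "pixels" (420x560x3 uint8, red, green, blue), "range_z" (420x560 float32, m along the optical axis (not along the pixel's ray), 0 where there is no reading), "fx", "fy", "cx", "cy" (pixels), "D" ([k1, k2, p1, p2, k3] as OpenCV has them; the pictures are not rectified), "eye" and "attitude" of the camera in the world. Camera axes: x right, y up, looking along -z (the intrinsics and any distortion apply to the point x, -y, -z); pixel columns grow to the right and rows downward; lengths in m; the calibration is good to about 2 mm. A picture is of the moment at which its call begins.
- bot.job_done(): hands the job in, once; it reports no verdict.
Trained networks look in a picture, given as the dict that the camera call returned (one of the last four; its "shot" number tells which), for a name from the list of things; names that differ only in an ending like _2 or _b are one class to them, and where a whole thing is asked for, a point or a joint stands for the part that bears it (a point fixed in the world has none). Each returns a list of dicts, best first, with "confidence" (0 to 1); they miss things now and then, are a little off and sometimes report something else, mostly with a low value. They report only what shows in the picture. A call takes as long as a camera call.
- cams.find_in(label, picture): "at" ([x, y, z] in m, in world coordinates, good to about 4 mm: the middle of the surface that is visible of it).
The state is a dict: "time": time; "q": joint angles; "qd": joint speeds; "joint_efforts": joint torques, N m; "ee_pos": TCP position; "tcp_rot": TCP orientation; "wrist_force": force on the tool from outside, world axes, zero at the start; "torque": the same for the moment, N m; "opening": finger opening in m.
Only numpy, scipy, OpenCV 4.12 (cv2) and the standard library are available. Lean on these libraries where they do the work, as an engineer would, in place of code of your own. Each camera call takes 0.05 s, during which the arm holds its last target.

## Working session

There is one attempt and no reset: what is moved stays moved. The work goes in short steps, Python scripts to look and compute and a tool call to move; the robot and the scene stay as the last step left them, time stands still between calls to the robot, and variables do not carry over. Pictures are saved under pics/ and viewed, and the job is handed in when it is done.

Besides the shell and the picture viewer there is one more tool, called after "Call:" as a command line: name --argument value ..., lists and objects as JSON in quotes. apply_moves: Moves the arm, as the interface text tells. Its arguments: {"type":"object","properties":{"rows":{"type":"array"},"newtons":{"type":"number"}},"required":["rows"]}

```bash
ls; mkdir -p pics
python3 - <<'E'
from workcell import get_obs,cams,bot
import cv2
o=get_obs();print(o)
for n in("scene","top","wrist"):
    p=cams.camera(n);print(n,p["eye"],p["attitude"],p["fx"],p["cx"],p["cy"],p["D"])
    cv2.imwrite(f"pics/{n}0.png",p["pixels"][:,:,::-1])
E
```

```text
pics
{'time': 0.0, 'q': array([-7.50564982e+01,  5.01148434e+00,  1.00351122e+01,  9.51017750e+01,
        1.09674543e-03,  8.99995321e+01]), 'qd': array([-0.04912555, -0.03444524, -0.03051247,  0.05567389,  0.03553882,
       -0.02376266]), 'joint_efforts': array([-4.66912832e-05, -5.20387959e+01,  4.64805794e+01,  1.61920296e-02,
        9.97039388e-05,  2.26157141e-06]), 'ee_pos': array([ 0.14176952, -0.53116452,  0.2305853 ]), 'tcp_rot': array([-90.80452443,  89.92184516, 104.13944459]), 'wrist_force': array([-0.27688789,  0.62245152,  0.11395228]), 'torque': array([-0.01144886,  0.02487584,  0.04158203]), 'opening': 0.0853962917254794}
scene [1.16725123 0.85908357 0.99141854] [ 49.32834268   0.73604232 146.04002567] 540.375713778513 262.5534471571291 213.56554943974115 [0.02940563 0.         0.         0.         0.        ]
top [ 0.48714914 -0.0140706   1.37217241] [  5.4131046   -0.75197468 -89.30934901] 406.63481346471104 280.01814640322056 201.41641879515976 [-0.09762112  0.          0.          0.          0.        ]
wrist [ 0.22191082 -0.50982056  0.37409782] [-19.06211026   0.09344518 -75.06193649] 309.4258218897696 282.01478612243346 203.52234000421842 [-0.05239561  0.          0.          0.          0.        ]
```

View pics/scene0.png

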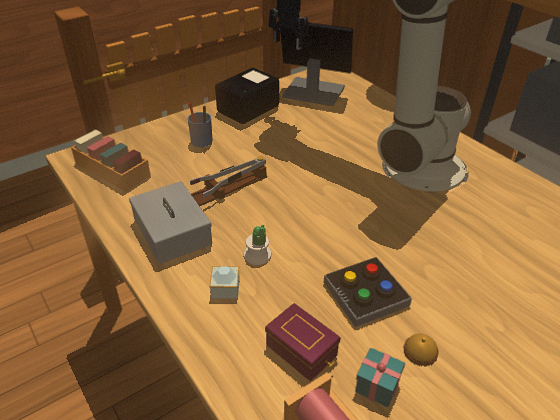

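View pics/top0.png

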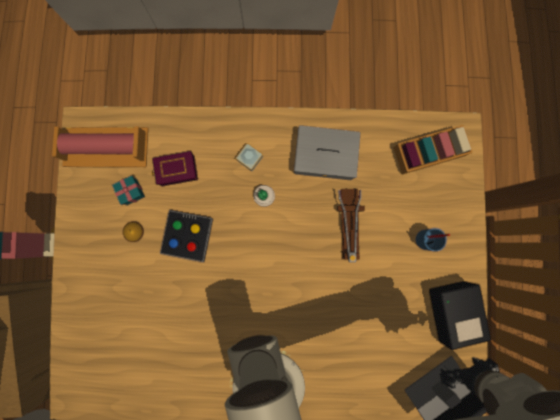

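View pics/wrist0.png

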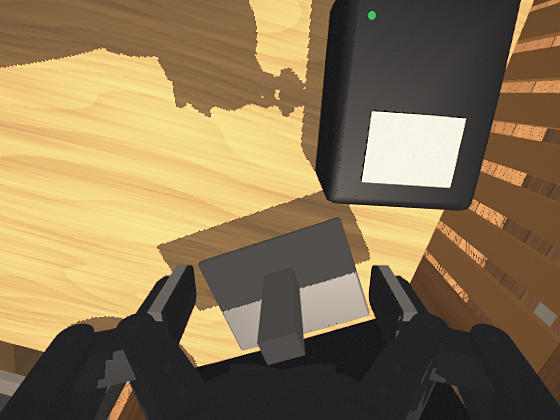

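The scene view shows the console at (367,290), the frog at (258,243) and the tongs at (230,180). In the top view (up is +x, left is +y) they are at (187,235), (263,196) and (349,225).

```bash
cat > h.py <<'E'
from workcell import get_obs,cams,bot
import numpy as np,cv2
from scipy.spatial.transform import Rotation as Ro
def Rm(a): return Ro.from_euler('xyz',a,degrees=True).as_matrix()
def K(p): return np.array([[p["fx"],0,p["cx"]],[0,p["fy"],p["cy"]],[0,0,1.]])
def cloud(p):
    h,w=p["range_z"].shape
    u,v=np.meshgrid(np.arange(w),np.arange(h))
    n=cv2.undistortPoints(np.stack([u,v],-1).reshape(-1,1,2).astype(float),K(p),np.array(p["D"])).reshape(h,w,2)
    z=p["range_z"]; c=np.stack([n[...,0]*z,-n[...,1]*z,-z],-1)
    W=c@Rm(p["attitude"]).T+np.array(p["eye"]); W[z==0]=np.nan
    return W
def ray(p,uv,z):
    n=cv2.undistortPoints(np.array([[uv]],float),K(p),np.array(p["D"])).reshape(2)
    d=Rm(p["attitude"])@np.array([n[0],-n[1],-1]); e=np.array(p["eye"])
    return e+d*(z-e[2])/d[2]
def proj(p,X):
    c=(np.atleast_2d(X)-np.array(p["eye"]))@Rm(p["attitude"]); c=c*[1,-1,-1]
    return cv2.projectPoints(c.astype(float),np.zeros(3),np.zeros(3),K(p),np.array(p["D"]))[0].reshape(-1,2)
def save(p,n,crop=None,s=1):
    im=p["pixels"][:,:,::-1]
    if crop: im=im[crop[1]:crop[3],crop[0]:crop[2]]
    cv2.imwrite("pics/"+n+".png",cv2.resize(im,None,fx=s,fy=s,interpolation=cv2.INTER_CUBIC))
def tool(): 
    o=get_obs(); return np.array(o["ee_pos"]),Rm(o["tcp_rot"])
def delta(P,Rt):
    """rows numbers to reach pose"""
    p,R=tool(); return np.round((R.T@(np.array(P)-p))*1000,1), np.round(Ro.from_matrix(R.T@Rt).as_rotvec(),4)
def down(yaw): # tool x down, tool y at heading yaw (deg)
    a=np.radians(yaw); x=np.array([0,0,-1.]);y=np.array([np.cos(a),np.sin(a),0]);return np.stack([x,y,np.cross(x,y)],1)
E
python3 - <<'E'
from h import *
for n in("top","scene"):
    p=cams.camera(n);W=cloud(p);np.savez(f"{n}.npz",W=W,px=p["pixels"])
    print(n)
    for l in["key_green_top","key_yellow_top","key_blue_top","key_red_top","console","stand_top","frog_seat","frog","tongs_grip","tongs_tip","tongs","tongs_left","tongs_right","rest","cash_tin","prism_box","music_box","bell","gift_box","pen_mug"]:
        r=cams.find_in(l,p); print(l,[(np.round(a["at"],3),round(a["confidence"],2)) for a in r[:2]])
p=cams.camera("top");save(p,"topz",(290,110,430,290),4);save(p,"topy",(140,140,290,270),5)
p=cams.camera("scene");save(p,"sz",(180,140,300,280),4)
E
```

```text
top
key_green_top []
key_yellow_top [(array([0.522, 0.243, 0.05 ]), 0.46)]
key_blue_top [(array([0.474, 0.313, 0.052]), 0.4), (array([0.639, 0.472, 0.065]), 0.17)]
key_red_top [(array([0.46 , 0.251, 0.049]), 0.53)]
console [(array([0.626, 0.021, 0.089]), 0.73), (array([0.5  , 0.274, 0.027]), 0.69)]
stand_top [(array([0.632, 0.02 , 0.051]), 0.53)]
frog_seat [(array([0.475, 0.314, 0.054]), 0.55), (array([0.625, 0.02 , 0.092]), 0.39)]
frog []
tongs_grip [(array([ 0.528, -0.264,  0.051]), 0.74)]
tongs_tip [(array([ 0.534, -0.259,  0.051]), 0.52)]
tongs [(array([ 0.525, -0.264,  0.054]), 0.89)]
tongs_left [(array([ 0.551, -0.242,  0.05 ]), 0.6)]
tongs_right [(array([ 0.547, -0.278,  0.049]), 0.7), (array([0.533, 0.309, 0.054]), 0.25)]
rest [(array([ 0.56 , -0.266,  0.006]), 0.93), (array([0.471, 0.317, 0.05 ]), 0.18)]
cash_tin [(array([ 0.77 , -0.181,  0.086]), 0.91)]
prism_box [(array([0.758, 0.072, 0.046]), 0.66)]
music_box [(array([0.714, 0.314, 0.07 ]), 0.71), (array([0.629, 0.023, 0.088]), 0.45)]
bell [(array([0.51 , 0.459, 0.026]), 0.69)]
gift_box [(array([0.642, 0.471, 0.064]), 0.6
[... 594 characters left out ...]
0.038, 0.073]), 0.6)]
tongs_grip [(array([ 0.541, -0.263,  0.046]), 0.88)]
tongs_tip [(array([ 0.541, -0.262,  0.05 ]), 0.98), (array([ 0.503, -0.507,  0.063]), 0.63)]
tongs [(array([ 0.541, -0.264,  0.047]), 0.67)]
tongs_left [(array([ 0.554, -0.242,  0.044]), 0.55)]
tongs_right [(array([ 0.551, -0.28 ,  0.05 ]), 0.77)]
rest []
cash_tin [(array([ 0.791, -0.139,  0.083]), 0.69), (array([ 0.499, -0.506,  0.066]), 0.53)]
prism_box [(array([0.771, 0.091, 0.043]), 0.56)]
music_box [(array([0.732, 0.336, 0.064]), 0.88)]
bell [(array([0.525, 0.472, 0.025]), 0.87)]
gift_box [(array([0.659, 0.48 , 0.059]), 0.95), (array([0.469, 0.257, 0.051]), 0.44)]
pen_mug [(array([ 0.502, -0.506,  0.067]), 0.88)]
```

View pics/topz.png

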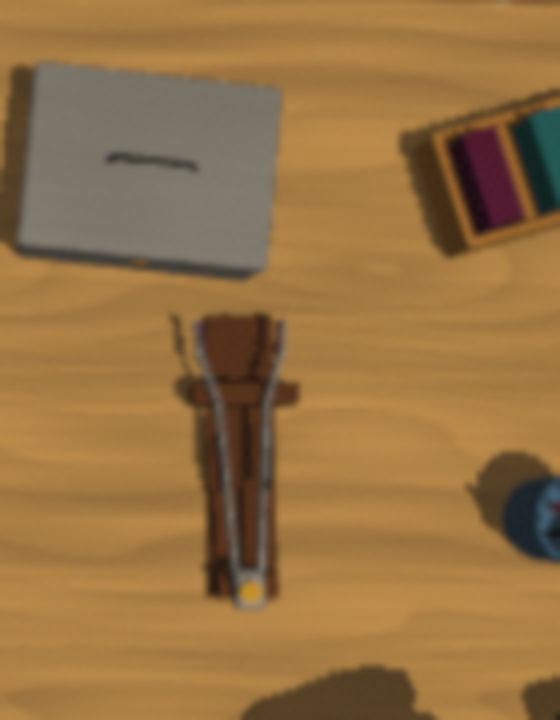

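View pics/sz.png

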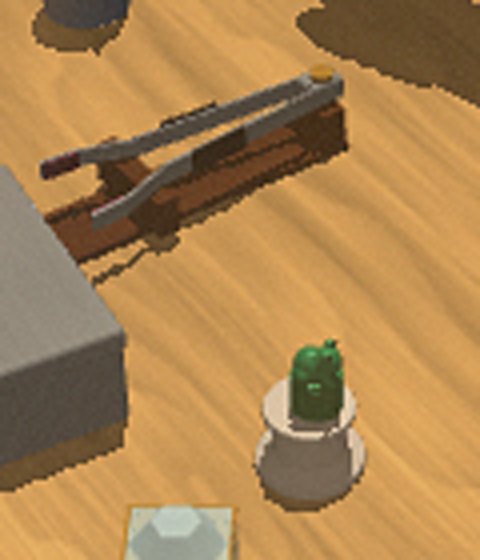

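Run:
```python
from h import *
p,R=tool();print(np.round(R,3), "y heading",np.degrees(np.arctan2(R[1,1],R[0,1])))
for yaw in(15,90,-165): print(yaw,delta([0.47,0.275,0.24],down(yaw)))
# tongs cloud from top and scene
for n in("top","scene"):
    W=np.load(n+".npz")["W"].reshape(-1,3);C=np.load(n+".npz")["px"].reshape(-1,3)
    m=(abs(W[:,0]-.54)<.14)&(abs(W[:,1]+.264)<.08)&(W[:,2]>.041)
    P=W[m];print(n,len(P),P.min(0),P.max(0))
    for a in np.arange(.42,.68,.015):
        q=P[abs(P[:,0]-a)<.0075]
        if len(q): print(round(a,3),len(q),np.round([q[:,1].min(),q[:,1].max(),np.median(q[:,2])],3))
```

```text
[[ 0.     0.258 -0.966]
 [ 0.    -0.966 -0.258]
 [-1.    -0.    -0.   ]] y heading -75.05544778042118
15 (array([  -8.7, -694.5, -525. ]), array([-1.5718, -0.    ,  0.    ]))
90 (array([  -8.7, -694.5, -525. ]), array([-2.8808e+00, -1.0000e-04, -0.0000e+00]))
-165 (array([  -8.7, -694.5, -525. ]), array([1.5698, 0.    , 0.    ]))
top 307 [ 0.41810712 -0.29351223  0.04133957] [ 0.6573801  -0.21974287  0.06409134]
0.42 21 [-0.275 -0.253  0.054]
0.435 40 [-0.284 -0.252  0.055]
0.45 25 [-0.276 -0.251  0.052]
0.465 9 [-0.276 -0.25   0.05 ]
0.48 16 [-0.276 -0.249  0.051]
0.495 12 [-0.276 -0.246  0.052]
0.51 12 [-0.279 -0.243  0.05 ]
0.525 27 [-0.282 -0.24   0.051]
0.54 20 [-0.283 -0.239  0.052]
0.555 27 [-0.282 -0.237  0.052]
0.57 12 [-0.28  -0.239  0.051]
0.585 13 [-0.282 -0.236  0.052]
0.6 18 [-0.286 -0.225  0.049]
0.615 14 [-0.291 -0.224  0.049]
0.63 19 [-0.293 -0.221  0.051]
0.645 17 [-0.294 -0.22   0.05 ]
0.66 5 [-0.293 -0.22   0.049]
scene 598 [ 0.41717521 -0.30270663  0.04104471] [ 0.65754946 -0.21793215  0.06566501]
0.42 13 [-0.269 -0.254  0.054]
0.435 41 [-0.28  -0.251  0.056]
0.45 47 [-0.281 -0.249  0.052]
0.465 35 [-0.282 -0.25   0.047]
0.48 31 [-0.283 -0.249  0.048]
0.495 34 [-0.283 -0.244  0.048]
0.51 33 [-0.283 -0.246  0.048]
0.525 40 [-0.286 -0.24   0.05 ]
0.54 45 [-0.286 -0.238  0.051]
0.555 43 [-0.287 -0.238  0.05 ]
0.57 40 [-0.285 -0.238  0.048]
0.585 34 [-0.287 -0.238  0.047]
0.6 35 [-0.303 -0.226  0.049]
0.615 35 [-0.296 -0.226  0.048]
0.63 41 [-0.298 -0.221  0.048]
0.645 40 [-0.301 -0.22   0.048]
0.66 11 [-0.299 -0.218  0.049]
```

Run:
```python
from h import *
for n in("top","scene"):
    W=np.load(n+".npz")["W"]
    if n=="scene":
        for uv in[(315,45),(300,45),(340,60),(285,20),(315,95),(248,90)]: print(uv,np.round(W[uv[1],uv[0]],3))
    else:
        for uv in[(440,390),(420,385),(460,310),(433,238),(440,370),(400,440-40)]: print(uv,np.round(W[uv[1],uv[0]],3))
    P=W.reshape(-1,3); m=(P[:,2]>.15)&(P[:,1]>-.75)&(P[:,1]<-0.25)&(P[:,0]>-.1)&(P[:,0]<.6)
    q=P[m]; 
    for y in np.arange(-.75,-.2,.05):
        s=q[abs(q[:,1]-y)<.025]
        if len(s): print(n,round(y,2),len(s),np.round(s.min(0),2),np.round(s.max(0),2))
```

```text
(440, 390) [ 0.005 -0.556  0.061]
(420, 385) [ 0.005 -0.507  0.01 ]
(460, 310) [ 0.271 -0.602  0.104]
(433, 238) [ 0.498 -0.555  0.003]
(440, 370) [ 0.053 -0.576  0.008]
(400, 400) [-0.048 -0.442 -0.001]
top -0.65 2 [ 0.02 -0.63  0.16] [ 0.02 -0.63  0.17]
top -0.6 421 [-0.02 -0.62  0.15] [ 0.17 -0.58  0.35]
top -0.55 966 [-0.05 -0.57  0.15] [ 0.21 -0.53  0.68]
top -0.5 2584 [ 0.11 -0.52  0.24] [ 0.2  -0.48  0.71]
top -0.45 779 [ 0.11 -0.47  0.27] [ 0.18 -0.43  0.7 ]
top -0.4 117 [ 0.15 -0.42  0.62] [ 0.17 -0.38  0.66]
top -0.35 12 [ 0.15 -0.37  0.61] [ 0.16 -0.36  0.63]
(315, 45) [-0.01  -0.574  0.19 ]
(300, 45) [ 0.133 -0.476  0.261]
(340, 60) [-0.073 -0.507  0.142]
(285, 20) [ 0.155 -0.53   0.33 ]
(315, 95) [ 0.    -0.546  0.01 ]
(248, 90) [ 0.285 -0.559  0.112]
scene -0.7 35 [ 0.05 -0.69  0.15] [ 0.07 -0.68  0.24]
scene -0.65 314 [ 0.01 -0.67  0.15] [ 0.08 -0.63  0.25]
scene -0.6 475 [-0.02 -0.62  0.15] [ 0.18 -0.58  0.35]
scene -0.55 765 [-0.06 -0.57  0.15] [ 0.18 -0.53  0.4 ]
scene -0.5 1149 [-0.1  -0.52  0.15] [ 0.18 -0.48  0.4 ]
scene -0.45 295 [-0.09 -0.47  0.15] [ 0.15 -0.45  0.35]
```

Call:
apply_moves --rows '[[[0,-35,-26,-0.05,0,0,0],[0,-70,-52,-0.1,0,0,0],[0,-115,-85,-0.2,0,0,0],[0,-155,-115,-0.3,0,0,0],[0,-694,-525,-1.57,0,0,0],[0,-694,-525,-1.57,0,0,0],[0,-694,-525,-1.57,0,0,0],[0,-694,-525,-1.57,0,0,0],[0,-694,-525,-1.57,0,0,0],[0,-694,-525,-1.57,0,0,0],[0,-694,-525,-1.57,0,0,0],[0,-694,-525,-1.57,0,0,0],[0,-694,-525,-1.57,0,0,0],[0,-694,-525,-1.57,0,0,0],[0,-694,-525,-1.57,0,0,0],[0,-694,-525,-1.57,0,0,0],[0,-694,-525,-1.57,0,0,0],[0,-694,-525,-1.57,0,0,0],[0,-694,-525,-1.57,0,0,0],[0,-694,-525,-1.57,0,0,0]]]'

```text
time: 4.35
ee_pos: [0.4699, 0.2749, 0.2307]
tcp_rot: [-69.1, 89.9, -144.1]
wrist_force: [0.9, -0.3, 0.2]
opening: -0.0
```

Run:
```python
from h import *
o=get_obs();print(o["time"],np.round(o["q"],1),o["ee_pos"],o["opening"],o["wrist_force"])
p,R=tool();print("y heading",np.degrees(np.arctan2(R[1,1],R[0,1])))
for n in("wrist","top"):
    p=cams.camera(n);W=cloud(p);np.savez(f"{n}.npz",W=W,px=p["pixels"]);save(p,n+"1")
    for c in("green","yellow","blue","red"):
        print(n,c,[(np.round(a["at"],4),round(a["confidence"],2)) for a in cams.find_in(f"key_{c}_top",p)[:2]])
```

```text
4.35 [ 30.3   4.3   9.3  95.1  -0.  105.4] [0.46993812 0.27489355 0.23070035] -2.607778683434024e-05 [ 0.90875321 -0.28385806  0.241796  ]
y heading 14.969101491937877
wrist green [(array([0.5291, 0.309 , 0.0471]), 0.55)]
wrist yellow [(array([0.5186, 0.2503, 0.0531]), 0.79)]
wrist blue [(array([0.4752, 0.3173, 0.0529]), 0.81)]
wrist red [(array([0.4644, 0.2547, 0.0544]), 0.55)]
top green []
top yellow [(array([0.5186, 0.2456, 0.0492]), 0.47)]
top blue []
top red [(array([0.4623, 0.2559, 0.051 ]), 0.37)]
```

View pics/wrist1.png

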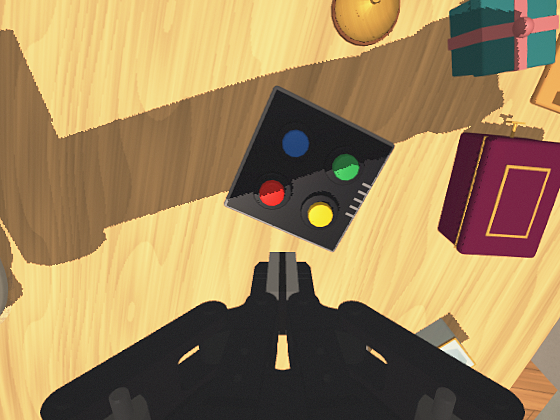

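Run:
```python
from h import *
p=cams.camera("wrist");W=cloud(p)
for c,uv in dict(green=(345,167),yellow=(320,215),blue=(295,143),red=(271,193)).items():
    a=ray(p,uv,.052)
    d=np.hypot(W[...,0]-a[0],W[...,1]-a[1])
    m=(d<.022)&(W[...,2]>.046)
    P=W[m]
    (x,y),r=cv2.minEnclosingCircle((P[:,:2]*1000).astype(np.float32))
    print(c,np.round(a,4),m.sum(),np.round([x,y,r],1),"mean",np.round(P.mean(0),4),np.median(P[:,2]))
```

```text
green [0.5302 0.3046 0.052 ] 3764 [526.7 302.9  18.1] mean [0.5176 0.2996 0.2796] 0.31682838692784904
yellow [0.5206 0.2454 0.052 ] 454 [520.2 246.3  13.8] mean [0.5193 0.2472 0.0523] 0.05263899322228563
blue [0.4719 0.3153 0.052 ] 2280 [472.6 311.3  18.1] mean [0.4751 0.3001 0.2583] 0.3213806574859689
red [0.4612 0.2563 0.052 ] 2367 [457.8 261.6  19.5] mean [0.4555 0.2642 0.2358] 0.2841807051564414
```

Run:
```python
from h import *
R=tool()[1]
for t in([.530,.305,.07],[.530,.305,.047]): print(delta(t,R))
```

```text
(array([161.5,  65.7, -14.3]), array([0., 0., 0.]))
(array([184.5,  65.7, -14.3]), array([0., 0., 0.]))
```

Call:
apply_moves --rows '[[[50,65.7,-14.3,0,0,0,0],[100,65.7,-14.3,0,0,0,0],[150,65.7,-14.3,0,0,0,0],[165,65.7,-14.3,0,0,0,0],[170,65.7,-14.3,0,0,0,0],[174,65.7,-14.3,0,0,0,0],[177,65.7,-14.3,0,0,0,0],[180,65.7,-14.3,0,0,0,0],[182,65.7,-14.3,0,0,0,0],[184,65.7,-14.3,0,0,0,0],[185,65.7,-14.3,0,0,0,0],[185,65.7,-14.3,0,0,0,0]]]'

```text
time: 6.1
ee_pos: [0.5306, 0.3053, 0.0472]
tcp_rot: [105.7, 89.9, 30.6]
wrist_force: [2.6, 1.1, 3.8]
opening: -0.0002
```

Run:
```python
from h import *
o=get_obs();print(o["ee_pos"],o["wrist_force"]); p=cams.camera("wrist");save(p,"w2")
p=cams.camera("scene");save(p,"s2",(300,240,440,340),5)
```

```text
[0.53061841 0.30534776 0.04723073] [2.63518658 1.10007845 3.84332385]
```

View pics/w2.png

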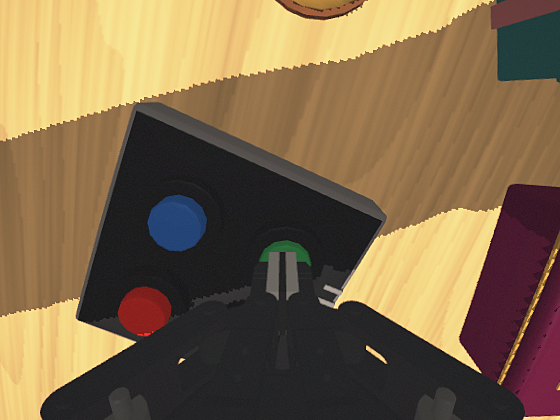

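View pics/s2.png

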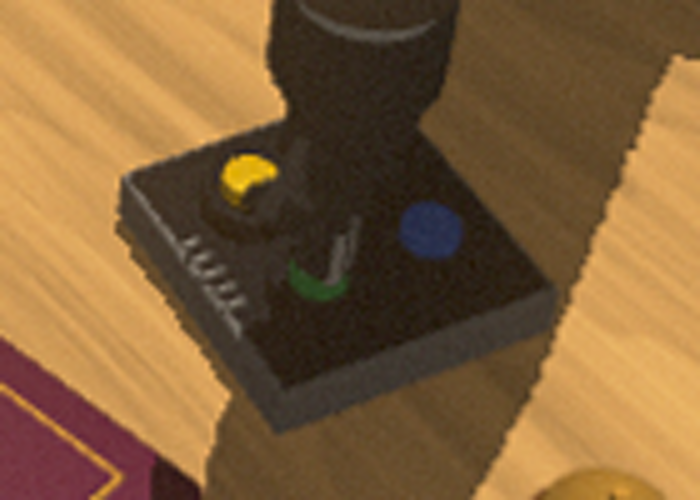

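Call:
apply_moves --rows '[[[1.5,0,0,0,0,0,0],[3,0,0,0,0,0,0],[4,0,0,0,0,0,0],[4,0,0,0,0,0,0],[4,0,0,0,0,0,0]]]'

```text
time: 6.7
ee_pos: [0.5307, 0.3053, 0.0458]
tcp_rot: [104.9, 89.8, 29.8]
wrist_force: [-4.8, -2.3, 21.7]
opening: -0.0005
```

Call:
apply_moves --rows '[[[-10,0,0,0,0,0,0],[-32,0,0,0,0,0,0],[-35,0,0,0,0,0,0],[-35,-12,27,0,0,0,0],[-35,-25.4,54.8,0,0,0,0],[-35,-25.4,54.8,0,0,0,0],[-22,-25.4,54.8,0,0,0,0],[-12,-25.4,54.8,0,0,0,0],[-8,-25.4,54.8,0,0,0,0],[-5,-25.4,54.8,0,0,0,0],[-3,-25.4,54.8,0,0,0,0],[-1,-25.4,54.8,0,0,0,0],[1,-25.4,54.8,0,0,0,0],[2.5,-25.4,54.8,0,0,0,0],[2.5,-25.4,54.8,0,0,0,0],[2.5,-25.4,54.8,0,0,0,0]]]'

```text
time: 8.3
ee_pos: [0.5203, 0.2463, 0.0458]
tcp_rot: [108.9, 89.7, 33.8]
wrist_force: [-10.3, -2.8, 21.0]
opening: 0.0004
```

Run:
```python
from h import *
o=get_obs();print(o["ee_pos"],o["wrist_force"]); p=cams.camera("wrist");save(p,"w3")
```

```text
[0.52030107 0.24628505 0.04579598] [-10.25175199  -2.75147599  20.98876567]
```

View pics/w3.png

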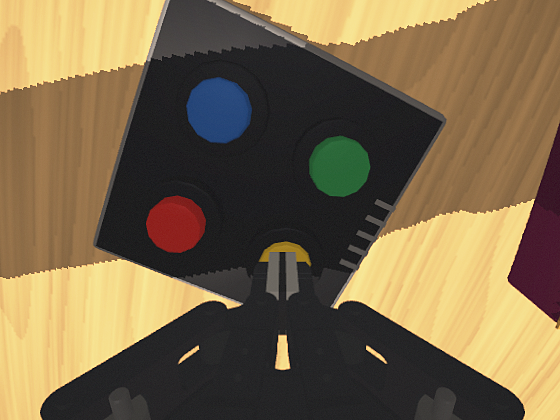

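Call:
apply_moves --rows '[[[-10,0,0,0,0,0,0],[-32,0,0,0,0,0,0],[-35,0,0,0,0,0,0],[-35,-14,-40,0,0,0,0],[-35,-28.9,-78.9,0,0,0,0],[-35,-28.9,-78.9,0,0,0,0],[-35,-28.9,-78.9,0,0,0,0],[-22,-28.9,-78.9,0,0,0,0],[-12,-28.9,-78.9,0,0,0,0],[-8,-28.9,-78.9,0,0,0,0],[-5,-28.9,-78.9,0,0,0,0],[-3,-28.9,-78.9,0,0,0,0],[-1,-28.9,-78.9,0,0,0,0],[1,-28.9,-78.9,0,0,0,0],[2.5,-28.9,-78.9,0,0,0,0],[2.5,-28.9,-78.9,0,0,0,0],[2.5,-28.9,-78.9,0,0,0,0]]]'

```text
time: 10.05
ee_pos: [0.4724, 0.315, 0.0458]
tcp_rot: [104.6, 89.6, 29.5]
wrist_force: [-6.8, -6.4, 19.4]
opening: -0.0003
```

Run:
```python
from h import *
o=get_obs();print(o["ee_pos"],o["wrist_force"]); p=cams.camera("wrist");save(p,"w4")
print(delta([.45,-.2,.25],down(91.5)),delta([.45,0.0,.25],down(53)))
```

```text
[0.47243879 0.31502482 0.04577213] [-6.81207041 -6.38329866 19.42364747]
(array([-206.3, -152.4,  491.6]), array([-1.3373,  0.0034, -0.0076])) (array([-205.5, -101.1,  298.3]), array([-6.653e-01,  6.000e-04, -7.800e-03]))
```

View pics/w4.png

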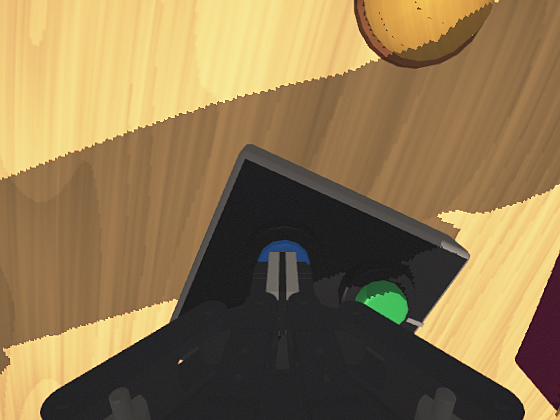

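Run:
```python
from h import *
print(delta([.535,-.262,.22],down(91.5)))
```

```text
(array([-175.9,  -86.4,  573.4]), array([-1.3373,  0.0034, -0.0076]))
```

Call:
apply_moves --rows '[[[-40,0,0,0,0,0,0],[-90,0,0,0,0,0,0],[-140,0,0,0,0,0,0],[-175.9,-86.4,573.4,-1.337,0.0034,-0.0076,1],[-175.9,-86.4,573.4,-1.337,0.0034,-0.0076,1],[-175.9,-86.4,573.4,-1.337,0.0034,-0.0076,1],[-175.9,-86.4,573.4,-1.337,0.0034,-0.0076,1],[-175.9,-86.4,573.4,-1.337,0.0034,-0.0076,1],[-175.9,-86.4,573.4,-1.337,0.0034,-0.0076,1],[-175.9,-86.4,573.4,-1.337,0.0034,-0.0076,1],[-175.9,-86.4,573.4,-1.337,0.0034,-0.0076,1],[-175.9,-86.4,573.4,-1.337,0.0034,-0.0076,1],[-175.9,-86.4,573.4,-1.337,0.0034,-0.0076,1],[-175.9,-86.4,573.4,-1.337,0.0034,-0.0076,1],[-175.9,-86.4,573.4,-1.337,0.0034,-0.0076,1],[-175.9,-86.4,573.4,-1.337,0.0034,-0.0076,1],[-175.9,-86.4,573.4,-1.337,0.0034,-0.0076,1],[-175.9,-86.4,573.4,-1.337,0.0034,-0.0076,1],[-175.9,-86.4,573.4,-1.337,0.0034,-0.0076,1],[-175.9,-86.4,573.4,-1.337,0.0034,-0.0076,1]]]'

```text
time: 12.1
ee_pos: [0.5352, -0.2608, 0.2203]
tcp_rot: [-8.1, 90.0, -6.6]
wrist_force: [-0.3, 0.5, 0.1]
opening: 0.0856
```

Run:
```python
from h import *
o=get_obs();print(o["time"],np.round(o["q"],1),o["ee_pos"],o["opening"],o["wrist_force"])
p,R=tool();print("y heading",np.degrees(np.arctan2(R[1,1],R[0,1])))
p=cams.camera("wrist");W=cloud(p);np.savez("wrist.npz",W=W,px=p["pixels"]);save(p,"w5")
for l in("tongs_grip","tongs_tip","tongs","tongs_left","tongs_right"): print(l,[(np.round(a["at"],4),round(a["confidence"],2)) for a in cams.find_in(l,p)[:2]])
p=cams.camera("scene");save(p,"s5",(280,230,420,330),4)
```

```text
12.1 [-26.   11.1  15.7  94.5   0.  -27.6] [ 0.53522845 -0.26076745  0.22025787] 0.08557691513719849 [-0.27237831  0.47553229  0.08101369]
y heading 91.57382099725865
tongs_grip [(array([ 0.5044, -0.2639,  0.0505]), 0.66), (array([ 0.4941, -0.4981,  0.0558]), 0.61)]
tongs_tip [(array([ 0.5034, -0.2651,  0.0547]), 0.62)]
tongs [(array([ 0.5054, -0.2655,  0.0548]), 0.79)]
tongs_left [(array([ 0.5448, -0.2413,  0.0513]), 0.7), (array([ 0.5433, -0.2801,  0.0515]), 0.68)]
tongs_right [(array([ 0.5444, -0.2819,  0.0522]), 0.8)]
```

View pics/w5.png

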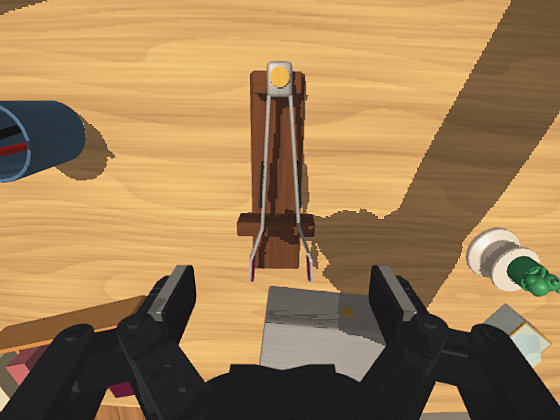

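Run:
```python
from h import *
d=np.load("wrist.npz");W=d["W"];C=d["px"]
m=(abs(W[...,0]-.54)<.14)&(abs(W[...,1]+.264)<.07)&(W[...,2]>.041)&(W[...,2]<.08)
P=W[m];c=C[m].astype(int);print(len(P),P.min(0),P.max(0))
ax=[]
for a in np.arange(.415,.665,.01):
    s=abs(P[:,0]-a)<.005;q=P[s]
    if len(q)<3: continue
    L=q[q[:,1]>-.2625+.0];Rr=q[q[:,1]<=-.2625]
    f=lambda z:np.round([z[:,1].min(),z[:,1].max(),np.median(z[:,2]),z[:,2].max()],4) if len(z) else None
    print(round(a,3),len(q),f(Rr),f(L), c[s].max(1).min())
save_=cv2.imwrite("pics/w5z.png",cv2.resize(C[50:300,220:340,::-1],None,fx=2.4*2,fy=2.4,interpolation=cv2.INTER_CUBIC))
```

```text
2497 [ 0.41822771 -0.29624895  0.04107512] [ 0.65609734 -0.22237618  0.06156989]
0.415 44 [-0.2769 -0.263   0.055   0.0561] [-0.2622 -0.2566  0.0546  0.056 ] 120
0.425 276 [-0.2778 -0.2628  0.0582  0.0615] [-0.2621 -0.2552  0.0557  0.0605] 82
0.435 294 [-0.2778 -0.2625  0.0591  0.0616] [-0.2625 -0.2549  0.0561  0.061 ] 68
0.445 267 [-0.2776 -0.2631  0.0554  0.0583] [-0.2625 -0.2546  0.0553  0.0572] 54
0.455 77 [-0.2774 -0.2745  0.054   0.0562] [-0.2573 -0.2542  0.0537  0.0554] 54
0.465 75 [-0.2782 -0.2752  0.0536  0.0551] [-0.2561 -0.2528  0.0533  0.0558] 109
0.475 76 [-0.2782 -0.2751  0.0538  0.0556] [-0.2548 -0.2515  0.0535  0.0551] 103
0.485 65 [-0.279  -0.2759  0.054   0.0556] [-0.2542 -0.2511  0.0534  0.055 ] 113
0.495 73 [-0.2789 -0.2759  0.0538  0.0554] [-0.2531 -0.2497  0.0535  0.0549] 101
0.505 53 [-0.2788 -0.2767  0.054   0.0556] [-0.2517 -0.2484  0.0535  0.0545] 113
0.515 106 [-0.2827 -0.2767  0.054   0.0565] [-0.2501 -0.2439  0.054   0.0564] 13
0.525 115 [-0.2826 -0.2774  0.0548  0.0572] [-0.2489 -0.2424  0.0542  0.0573] 27
0.535 116 [-0.2836 -0.2775  0.0546  0.0573] [-0.
[... 294 characters left out ...]
0.2791  0.0539  0.0552] [-0.2436 -0.24    0.0531  0.0541] 54
0.585 63 [-0.2838 -0.2791  0.0532  0.0552] [-0.2431 -0.2373  0.0522  0.054 ] 60
0.595 55 [-0.287  -0.2813  0.0526  0.0539] [-0.2395 -0.2351  0.0525  0.0537] 68
0.605 58 [-0.2899 -0.2846  0.0525  0.0537] [-0.2368 -0.2311  0.0521  0.0536] 70
0.615 59 [-0.2933 -0.2878  0.0527  0.0542] [-0.2329 -0.2274  0.0521  0.0535] 69
0.625 85 [-0.2957 -0.2899  0.0525  0.0543] [-0.2307 -0.2249  0.0516  0.0532] 30
0.635 92 [-0.2961 -0.29    0.0527  0.0546] [-0.2303 -0.2244  0.0517  0.0534] 67
0.645 83 [-0.2961 -0.2904  0.0528  0.054 ] [-0.2294 -0.2226  0.052   0.0535] 64
0.655 37 [-0.2962 -0.2907  0.053   0.0545] [-0.2282 -0.2224  0.0521  0.0532] 79
```

View pics/w5z.png

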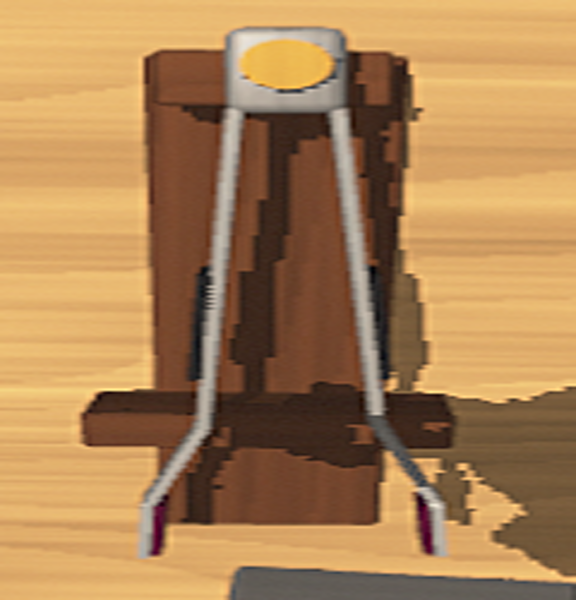

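Run:
```python
from h import *
print(get_obs()["time"])
print(delta([.538,-.2625,.023],down(91.9)))
```

```text
12.45
(array([197. ,  -0.8,   2.9]), array([-0.0068,  0.0001,  0.    ]))
```

Call:
apply_moves --rows '[[[40,-0.8,2.9,-0.007,0,0,1],[85,-0.8,2.9,-0.007,0,0,1],[125,-0.8,2.9,-0.007,0,0,1],[150,-0.8,2.9,-0.007,0,0,1],[170,-0.8,2.9,-0.007,0,0,1],[185,-0.8,2.9,-0.007,0,0,1],[193,-0.8,2.9,-0.007,0,0,1],[197,-0.8,2.9,-0.007,0,0,1],[197,-0.8,2.9,-0.007,0,0,1],[197,-0.8,2.9,-0.007,0,0,1]]]'

```text
time: 13.45
ee_pos: [0.5386, -0.2627, 0.0241]
tcp_rot: [-27.8, 89.9, -25.9]
wrist_force: [0.0, -0.5, 1.1]
opening: 0.0857
```

Run:
```python
from h import *
o=get_obs();print(o["time"],o["ee_pos"],o["wrist_force"])
p=cams.camera("wrist");save(p,"w6")
p=cams.camera("scene");save(p,"s6",(170,110,310,230),5)
```

```text
13.45 [ 0.53857129 -0.2627272   0.02406982] [ 0.04903124 -0.46314365  1.12453641]
```

View pics/w6.png

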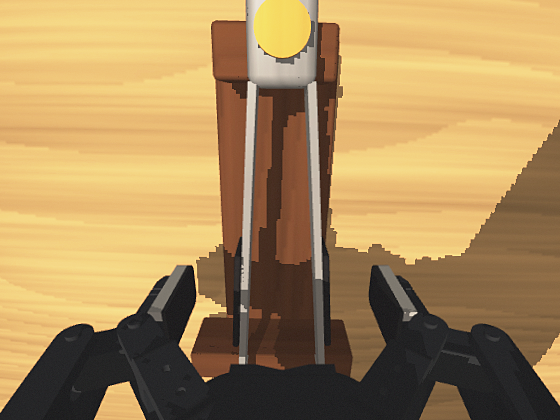

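View pics/s6.png

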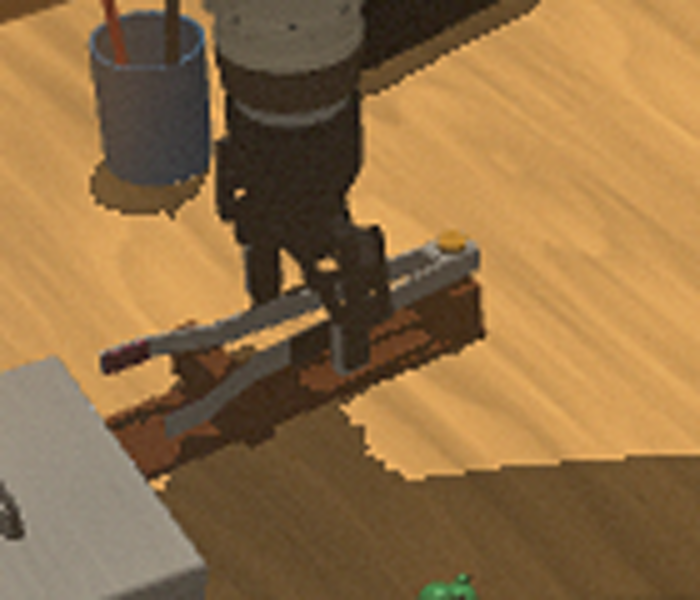

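Call:
apply_moves --rows '[[[0,0,0,0,0,0,0.6],[0,0,0,0,0,0,0.52],[0,0,0,0,0,0,0.48],[0,0,0,0,0,0,0.46],[0,0,0,0,0,0,0.44],[0,0,0,0,0,0,0.43],[0,0,0,0,0,0,0.43],[0,0,0,0,0,0,0.43],[0,0,0,0,0,0,0.43]]]' --newtons 40

```text
time: 14.45
ee_pos: [0.539, -0.2627, 0.0249]
tcp_rot: [-20.5, 89.8, -18.6]
wrist_force: [-0.8, 2.0, 6.8]
opening: 0.037
```

Run:
```python
from h import *
o=get_obs();print(o["time"],o["ee_pos"],o["wrist_force"],o["opening"])
p=cams.camera("wrist");save(p,"w7")
```

```text
14.45 [ 0.53895487 -0.26269081  0.0249081 ] [-0.75982284  2.04236987  6.76265599] 0.036965953028868834
```

View pics/w7.png

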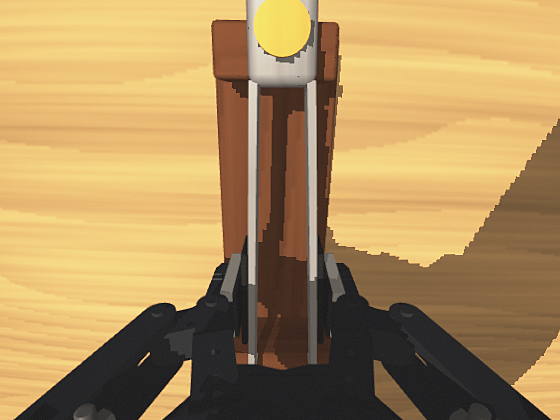

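Call:
apply_moves --rows '[[[-4,0,0,0,0,0,0.43],[-12,0,0,0,0,0,0.43],[-25,0,0,0,0,0,0.43],[-45,0,0,0,0,0,0.43],[-70,0,0,0,0,0,0.43],[-100,0,0,0,0,0,0.43],[-125,0,0,0,0,0,0.43],[-135,0,0,0,0,0,0.43],[-135,0,0,0,0,0,0.43],[-135,0,0,0,0,0,0.43]]]'

```text
time: 15.5
ee_pos: [0.5384, -0.2625, 0.1589]
tcp_rot: [-14.6, 89.9, -12.6]
wrist_force: [0.2, -0.3, -1.5]
opening: 0.0368
```

Run:
```python
from h import *
o=get_obs();print(o["time"],o["ee_pos"],o["wrist_force"],o["opening"])
p,R=tool();print("y heading",np.degrees(np.arctan2(R[1,1],R[0,1])),R[:,0])
p=cams.camera("wrist");save(p,"w8")
for n in("top","scene"):
    p=cams.camera(n);save(p,n+"8");np.savez(n+"8.npz",W=cloud(p),px=p["pixels"])
W=np.load("scene8.npz")["W"];P=W.reshape(-1,3)
m=(abs(P[:,0]-.54)<.14)&(abs(P[:,1]+.264)<.07)&(P[:,2]>.12)&(P[:,2]<.22);P=P[m]
for a in np.arange(.41,.68,.015):
    q=P[abs(P[:,0]-a)<.0075]
    if len(q): print(round(a,3),len(q),np.round([q[:,1].min(),q[:,1].max(),q[:,2].min(),q[:,2].max()],3))
```

```text
15.5 [ 0.53836076 -0.26245564  0.15893034] [ 0.21806091 -0.26682507 -1.51005899] 0.036805247254694314
y heading 91.92409390820355 [ 1.65336405e-03 -3.70852162e-04 -9.99998564e-01]
0.41 1 [-0.26  -0.26   0.183  0.183]
0.425 35 [-0.275 -0.252  0.171  0.194]
0.44 52 [-0.282 -0.251  0.17   0.195]
0.455 47 [-0.278 -0.25   0.17   0.191]
0.47 44 [-0.279 -0.248  0.171  0.187]
0.485 39 [-0.281 -0.246  0.17   0.189]
0.5 18 [-0.256 -0.247  0.167  0.186]
0.515 17 [-0.28  -0.245  0.168  0.188]
0.53 75 [-0.296 -0.209  0.159  0.219]
0.545 212 [-0.315 -0.21   0.158  0.22 ]
0.56 61 [-0.305 -0.24   0.169  0.217]
0.575 53 [-0.282 -0.243  0.17   0.188]
0.59 48 [-0.283 -0.239  0.168  0.188]
0.605 50 [-0.286 -0.233  0.169  0.188]
0.62 45 [-0.293 -0.228  0.168  0.187]
0.635 56 [-0.289 -0.226  0.172  0.188]
0.65 54 [-0.292 -0.222  0.171  0.188]
0.665 2 [-0.286 -0.285  0.182  0.186]
```

View pics/scene8.png

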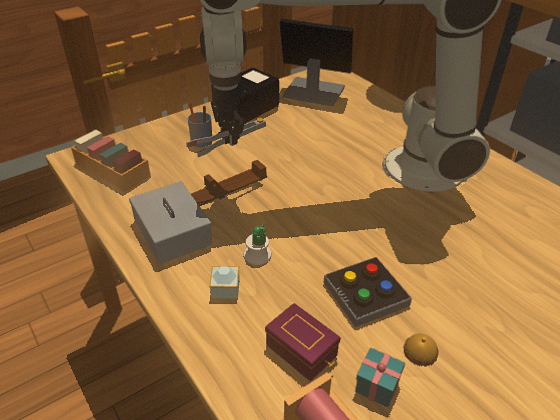

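View pics/w8.png

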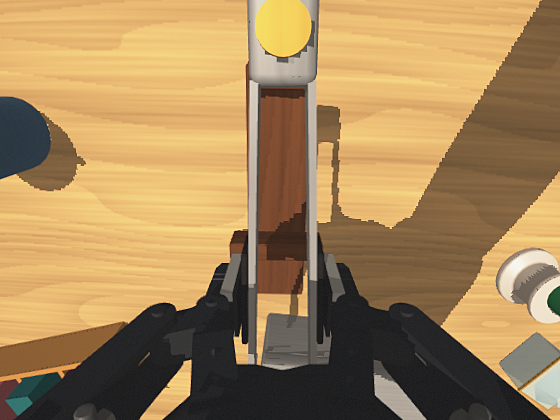

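Run:
```python
from h import *
from scipy.optimize import least_squares
for n in("scene","top"):
    W=np.load(n+"8.npz")["W"].reshape(-1,3);C=np.load(n+"8.npz")["px"].reshape(-1,3).astype(int)
    m=(np.hypot(W[:,0]-.632,W[:,1]-.021)<.06)&(W[:,2]>.008);P=W[m];c=C[m]
    g=(c[:,1]>c[:,0]+8)
    print(n,len(P),g.sum(),"green z",P[g][:,2].min(),P[g][:,2].max(),P[g].mean(0))
    r=(~g)&(P[:,2]>.046)&(P[:,2]<.055)
    if r.sum()>3: print("rim",r.sum(),cv2.minEnclosingCircle((P[r][:,:2]*1000).astype(np.float32)))
    d=P[g&(P[:,2]>.053)&(P[:,2]<.073)]
    f=lambda q,D,R:np.hypot(D[:,0]-q[0],D[:,1]-q[1])-R
    if len(d)>5:
        s=least_squares(f,[.632,.021],args=(d,.017),loss="soft_l1",f_scale=.001);print("drum",len(d),s.x,np.std(s.fun))
    e=P[(~g)&(P[:,2]>.012)&(P[:,2]<.044)]
    if len(e)>5:
        s=least_squares(lambda q:np.hypot(e[:,0]-q[0],e[:,1]-q[1])-(.036-.006*e[:,2]/.05),[.632,.021],loss="soft_l1",f_scale=.001);print("stand",len(e),s.x,np.std(s.fun))
p=cams.camera("scene");save(p,"frogz",(220,200,300,280),7)
p=cams.camera("top");save(p,"frogt",(235,170,295,220),9)
```

```text
scene 718 158 green z 0.05133098629930066 0.10405659310717086 [0.63592537 0.03305316 0.08242112]
rim 186 ((637.334228515625, 25.260400772094727), 31.674598693847656)
drum 34 [0.63201483 0.02477316] 0.0015571445415883257
stand 187 [0.63007271 0.01501351] 0.003649585415721508
top 312 79 green z 0.0470895728550742 0.10174966535738683 [0.63042631 0.02707886 0.0883782 ]
rim 142 ((636.218994140625, 23.156177520751953), 29.826297760009766)
stand 14 [0.63974974 0.02482029] 0.004058485518260364
```

View pics/frogz.png

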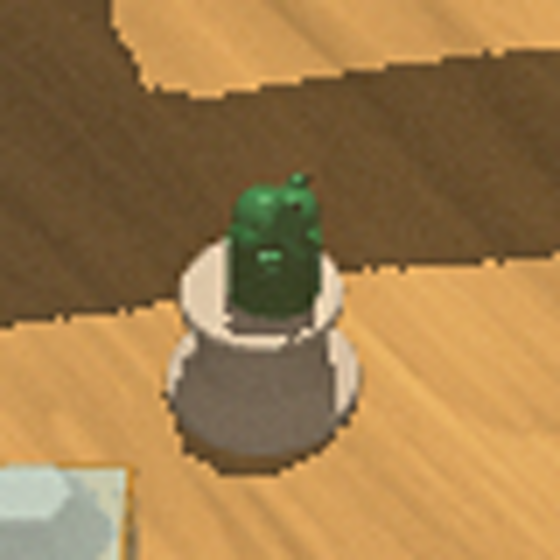

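View pics/frogt.png

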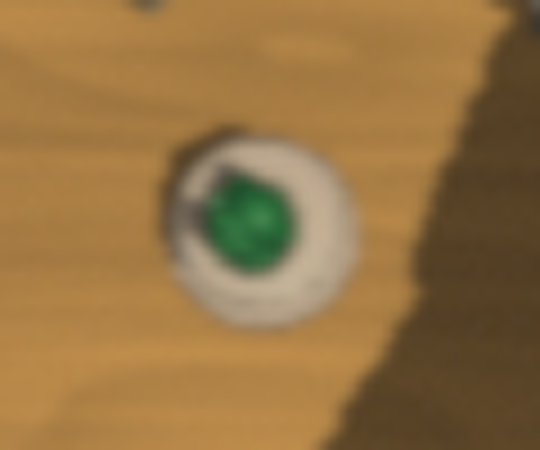

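Run:
```python
from h import *
t=np.linspace(0,2*np.pi,90)
def ring(c,r,z): return np.c_[c[0]+r*np.cos(t),c[1]+r*np.sin(t),0*t+z]
for n,box,s in(("scene",(220,200,300,280),7),("top",(235,170,295,220),9)):
    p=cams.camera(n);im=p["pixels"][box[1]:box[3],box[0]:box[2],::-1];im=cv2.resize(im,None,fx=s,fy=s,interpolation=cv2.INTER_CUBIC)
    for c,col in(((.636,.024),(0,255,255)),((.632,.022),(255,0,255))):
        for r,z in((.03,.05),(.036,0),(.017,.05),(.017,.076)):
            q=(proj(p,ring(c,r,z))-[box[0]-.5,box[1]-.5])*s
            cv2.polylines(im,[q.astype(np.int32)],True,col,1)
    cv2.imwrite(f"pics/ov_{n}.png",im)
```

```text
(no output)
```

View pics/ov_scene.png

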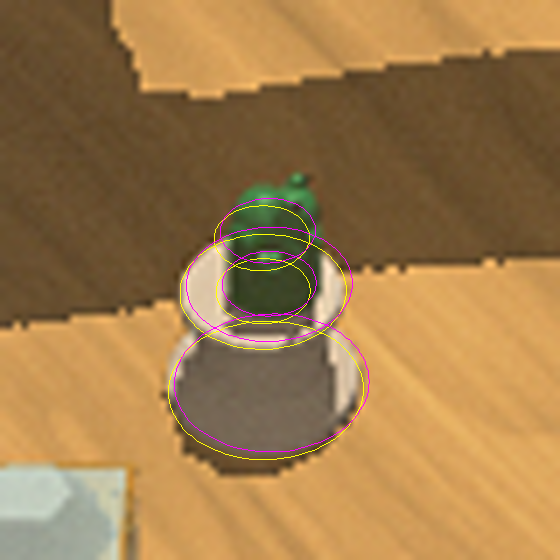

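View pics/ov_top.png

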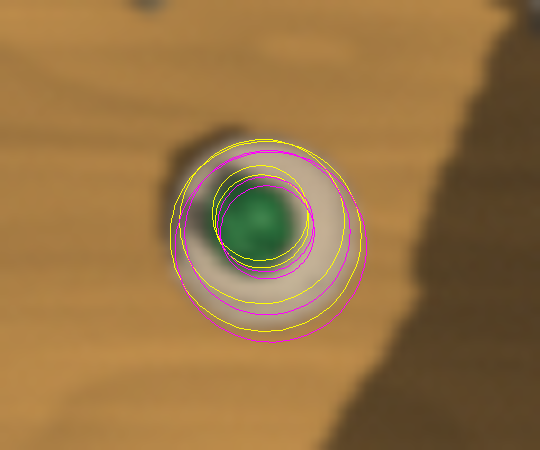

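Run:
```python
from h import *
print(get_obs()["time"],delta([.530,.0245,.16],down(90)))
```

```text
15.85 (array([ -0.9, 287.1,   1.3]), array([0.0336, 0.0018, 0.0005]))
```

Call:
apply_moves --rows '[[[-1,10,1.3,0.005,0.0018,0,0.43],[-1,30,1.3,0.01,0.0018,0,0.43],[-1,55,1.3,0.015,0.0018,0,0.43],[-1,85,1.3,0.02,0.0018,0,0.43],[-1,115,1.3,0.02,0.0018,0,0.43],[-1,145,1.3,0.0336,0.0018,0,0.43],[-1,175,1.3,0.0336,0.0018,0,0.43],[-1,205,1.3,0.0336,0.0018,0,0.43],[-1,235,1.3,0.0336,0.0018,0,0.43],[-1,260,1.3,0.0336,0.0018,0,0.43],[-1,277,1.3,0.0336,0.0018,0,0.43],[-1,287,1.3,0.0336,0.0018,0,0.43],[-1,287,1.3,0.0336,0.0018,0,0.43],[-1,287,1.3,0.0336,0.0018,0,0.43]]]'

```text
time: 17.25
ee_pos: [0.53, 0.0242, 0.1601]
tcp_rot: [-90.3, 90.0, -90.3]
wrist_force: [1.1, 0.4, -1.7]
opening: 0.0367
```

Run:
```python
from h import *
o=get_obs();print(o["time"],o["ee_pos"],o["opening"],o["q"][5])
p,R=tool();print("y heading",np.degrees(np.arctan2(R[1,1],R[0,1])),R[:,0])
for n,b,s in(("scene",(180,150,320,280),5),("top",(220,160,320,260),6),("wrist",None,1)):
    p=cams.camera(n);save(p,n+"9",b,s);W=cloud(p)
    P=W.reshape(-1,3);P=P[(P[:,0]>.58)&(P[:,0]<.68)&(abs(P[:,1]-.0245)<.06)&(P[:,2]>.14)&(P[:,2]<.22)]
    for a in np.arange(.595,.67,.01):
        q=P[abs(P[:,0]-a)<.005]
        if len(q)>1: print(n,round(a,3),len(q),np.round([q[:,1].min(),q[:,1].max(),q[:,2].min(),q[:,2].max()],4))
```

```text
17.25 [0.53002818 0.02423011 0.16014703] 0.03666114355995313 2.6281482996523464
y heading 90.01135319116847 [-3.57812844e-06 -7.17736434e-04 -9.99999742e-01]
scene 0.595 38 [-0.0045  0.0495  0.172   0.1898]
scene 0.605 38 [-0.0037  0.0502  0.173   0.189 ]
scene 0.615 38 [-0.0063  0.0543  0.1721  0.1896]
scene 0.625 42 [-0.0082  0.0561  0.1735  0.1899]
scene 0.635 43 [-0.0072  0.0567  0.1743  0.1887]
scene 0.645 43 [-0.0083  0.0569  0.174   0.1899]
top 0.625 4 [0.0487 0.0516 0.181  0.1839]
top 0.635 10 [-0.0072  0.0516  0.1807  0.1902]
top 0.645 9 [-0.0072  0.0517  0.184   0.1886]
```

View pics/scene9.png

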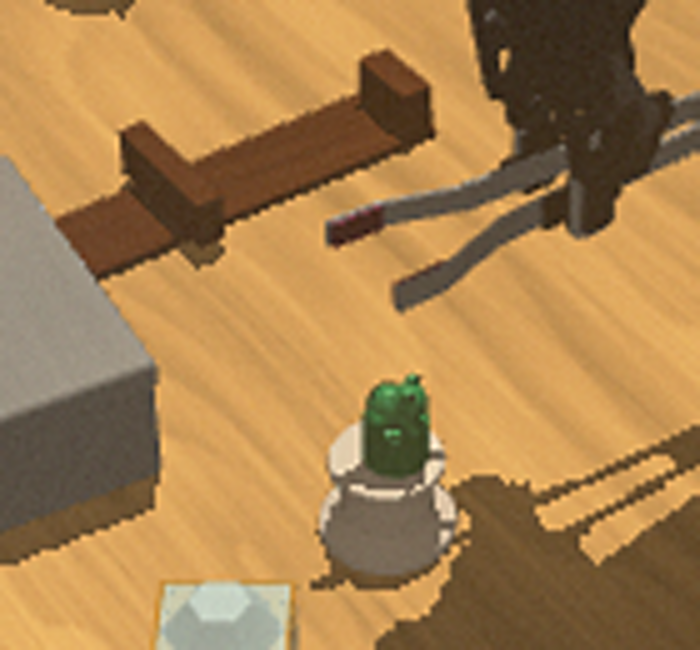

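View pics/top9.png

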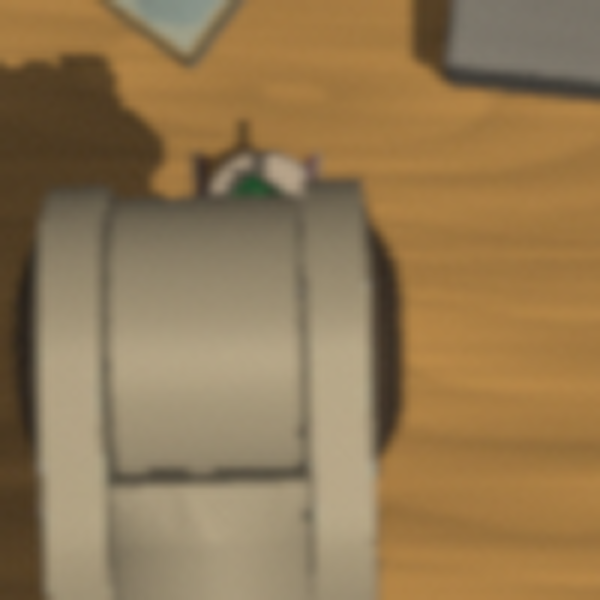

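View pics/wrist9.png

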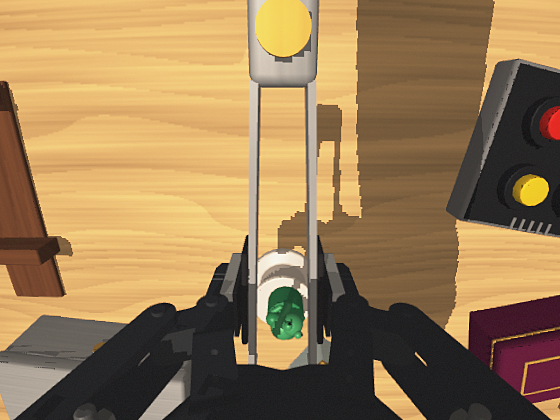

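Run:
```python
from h import *
from scipy.optimize import least_squares
p=cams.camera("wrist");W=cloud(p);C=p["pixels"].astype(int)
m=(np.hypot(W[...,0]-.633,W[...,1]-.0245)<.05)&(W[...,2]<.12)&(W[...,2]>.03)
P=W[m];c=C[m];g=c[:,1]>c[:,0]+8
print(g.sum(),P[g].min(0),P[g].max(0))
for z in np.arange(.05,.11,.005):
    q=P[g&(abs(P[:,2]-z)<.0025)]
    if len(q)>2: print(round(z,3),len(q),np.round([q[:,0].min(),q[:,0].max(),q[:,1].min(),q[:,1].max()],4))
d=P[g&(P[:,2]>.053)&(P[:,2]<.073)]
if len(d)>4:
    s=least_squares(lambda q:np.hypot(d[:,0]-q[0],d[:,1]-q[1])-.017,[.633,.0245],loss="soft_l1",f_scale=.001);print(s.x,np.std(s.fun))
cv2.imwrite("pics/wz.png",cv2.resize(p["pixels"][220:360,220:350,::-1],None,fx=4.5,fy=4.2,interpolation=cv2.INTER_CUBIC))
```

```text
1645 [0.61291381 0.00726436 0.05020201] [0.65875858 0.04414607 0.1029414 ]
0.05 23 [0.6156 0.6588 0.0073 0.0441]
0.055 93 [0.6138 0.6267 0.011  0.0416]
0.06 107 [0.6135 0.6276 0.0101 0.0423]
0.065 106 [0.6137 0.6268 0.0103 0.042 ]
0.07 101 [0.6138 0.6275 0.0105 0.0417]
0.075 231 [0.6139 0.6282 0.0107 0.0424]
0.08 162 [0.6129 0.6302 0.0093 0.0429]
0.085 145 [0.615  0.6442 0.0094 0.0371]
0.09 195 [0.6155 0.6447 0.0122 0.0404]
0.095 296 [0.6165 0.6401 0.0165 0.0402]
0.1 182 [0.6165 0.6343 0.0225 0.0391]
0.105 4 [0.621  0.6297 0.0266 0.0365]
[0.63179296 0.02636356] 0.00044113106473849385
```

View pics/wz.png

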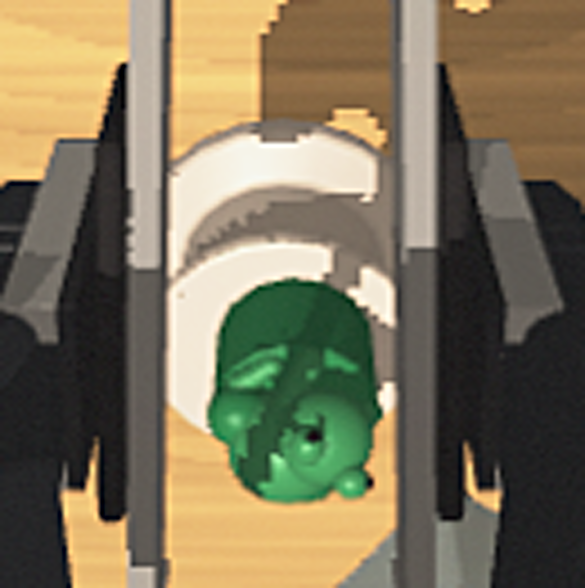

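Call:
apply_moves --rows '[[[15,1.8,-0.5,0,0,0,0.43],[35,1.8,-0.5,0,0,0,0.43],[55,1.8,-0.5,0,0,0,0.43],[75,1.8,-0.5,0,0,0,0.43],[90,1.8,-0.5,0,0,0,0.43],[102,1.8,-0.5,0,0,0,0.43],[110,1.8,-0.5,0,0,0,0.43],[115,1.8,-0.5,0,0,0,0.43],[117,1.8,-0.5,0,0,0,0.43],[117,1.8,-0.5,0,0,0,0.43],[117,1.8,-0.5,0,0,0,0.43]]]'

```text
time: 18.55
ee_pos: [0.5299, 0.0254, 0.0437]
tcp_rot: [-33.1, 89.9, -33.2]
wrist_force: [0.1, 0.2, -1.0]
opening: 0.0367
```

Run:
```python
from h import *
o=get_obs();print(o["time"],o["ee_pos"],o["opening"],o["wrist_force"])
p=cams.camera("wrist");cv2.imwrite("pics/wz2.png",cv2.resize(p["pixels"][220:360,220:350,::-1],None,fx=4.5,fy=4.2,interpolation=cv2.INTER_CUBIC))
p=cams.camera("scene");save(p,"s10",(220,190,310,280),6)
W=cloud(p)
P=W.reshape(-1,3);P=P[(P[:,0]>.58)&(P[:,0]<.68)&(P[:,1]-.0245>.02)&(P[:,1]<.07)&(P[:,2]>.052)&(P[:,2]<.2)]
for a in np.arange(.595,.67,.01):
        q=P[abs(P[:,0]-a)<.005]
        if len(q)>1: print(round(a,3),len(q),np.round([q[:,1].min(),q[:,1].max(),q[:,2].min(),q[:,2].max()],4))
```

```text
18.55 [0.5299369  0.02544759 0.04369748] 0.03670671164297802 [ 0.1165498   0.23449591 -1.00251109]
0.595 11 [0.0446 0.0487 0.0546 0.0729]
0.605 16 [0.045  0.052  0.0546 0.0715]
0.615 11 [0.0481 0.0538 0.0568 0.0716]
0.625 20 [0.0508 0.0581 0.0574 0.0729]
0.635 21 [0.0489 0.0594 0.0548 0.0741]
0.645 18 [0.0456 0.0569 0.0528 0.0733]
0.655 2 [0.0458 0.0468 0.0523 0.0529]
```

View pics/wz2.png

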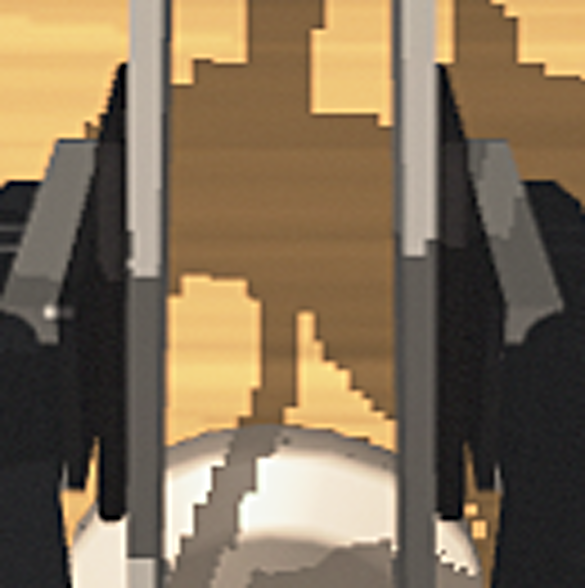

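View pics/s10.png

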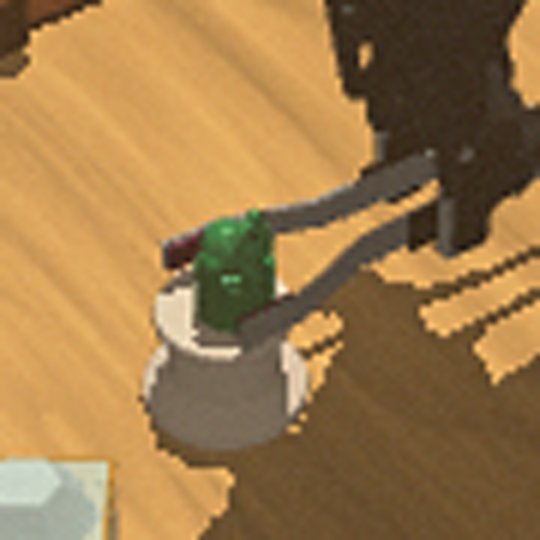

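Call:
apply_moves --rows '[[[0,0,0,0,0,0,0.41],[0,0,0,0,0,0,0.39],[0,0,0,0,0,0,0.37],[0,0,0,0,0,0,0.36],[0,0,0,0,0,0,0.35],[0,0,0,0,0,0,0.34],[0,0,0,0,0,0,0.33],[0,0,0,0,0,0,0.32],[0,0,0,0,0,0,0.3],[0,0,0,0,0,0,0.27],[0,0,0,0,0,0,0.24],[0,0,0,0,0,0,0.24],[0,0,0,0,0,0,0.24],[0,0,0,0,0,0,0.24]]]' --newtons 40

```text
time: 20.05
ee_pos: [0.5299, 0.0255, 0.0437]
tcp_rot: [-29.3, 89.9, -29.3]
wrist_force: [-0.2, 0.0, -0.3]
opening: 0.0279
```

Run:
```python
from h import *
o=get_obs();print(o["time"],o["ee_pos"],o["opening"],o["wrist_force"])
p=cams.camera("scene");save(p,"s11",(220,190,310,280),6)
```

```text
20.05 [0.5299265  0.02547593 0.04368331] 0.027913501165681188 [-0.20292545  0.02908928 -0.29697438]
```

View pics/s11.png

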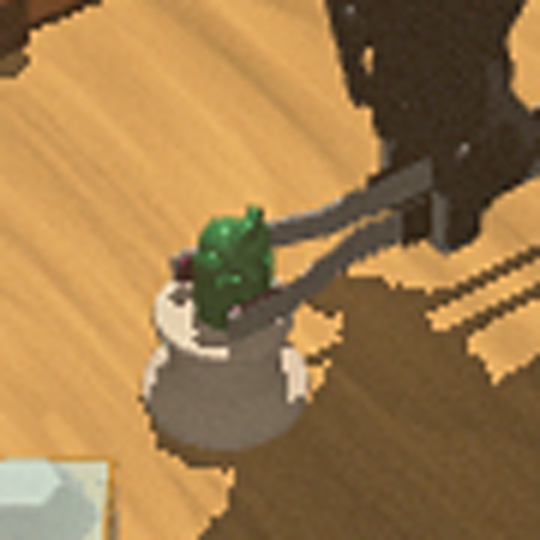

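Call:
apply_moves --rows '[[[-3,0,0,0,0,0,0.24],[-7,0,0,0,0,0,0.24],[-13,0,0,0,0,0,0.24],[-22,0,0,0,0,0,0.24],[-34,0,0,0,0,0,0.24],[-48,0,0,0,0,0,0.24],[-62,0,0,0,0,0,0.24],[-76,0,0,0,0,0,0.24],[-90,0,0,0,0,0,0.24],[-104,0,0,0,0,0,0.24],[-118,0,0,0,0,0,0.24],[-132,0,0,0,0,0,0.24],[-144,0,0,0,0,0,0.24],[-153,0,0,0,0,0,0.24],[-159,0,0,0,0,0,0.24],[-163,0,0,0,0,0,0.24],[-165,0,0,0,0,0,0.24],[-165,0,0,0,0,0,0.24],[-165,0,0,0,0,0,0.24],[-165,0,0,0,0,0,0.24]]]'

```text
time: 22.1
ee_pos: [0.5297, 0.0255, 0.2083]
tcp_rot: [-66.9, 90.0, -67.0]
wrist_force: [-0.2, 0.4, -2.3]
opening: 0.0281
```

Run:
```python
from h import *
o=get_obs();print(o["time"],o["ee_pos"],o["opening"],o["wrist_force"],np.abs(o["qd"]).max())
p=cams.camera("scene");save(p,"s12");save(p,"s12z",(190,110,330,260),4)
W=cloud(p);C=p["pixels"].astype(int)
m=(np.hypot(W[...,0]-.633,W[...,1]-.0255)<.05)&(W[...,2]>.12)
P=W[m];c=C[m];g=c[:,1]>c[:,0]+8
print(g.sum(),P[g].min(0),P[g].max(0))
p=cams.camera("wrist");save(p,"w12")
```

```text
22.1 [0.52965247 0.02552543 0.20828681] 0.028094044063670456 [-0.15035295  0.44725344 -2.29762693] 0.17864276369297835
137 [0.60482207 0.01268955 0.21667596] [0.64831275 0.04233117 0.26667284]
```

View pics/s12z.png

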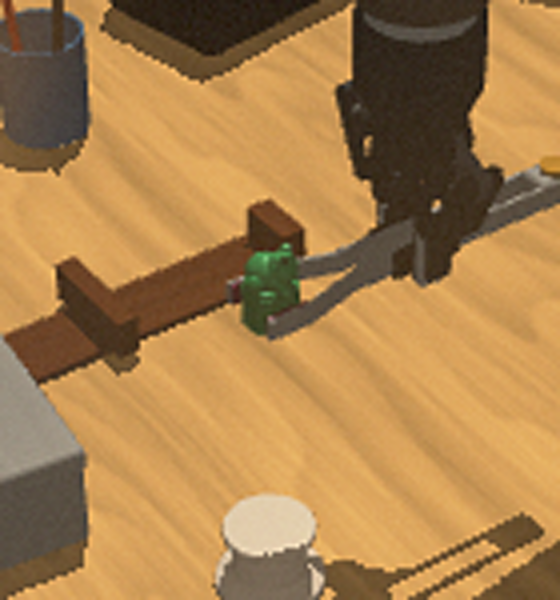

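View pics/s12.png

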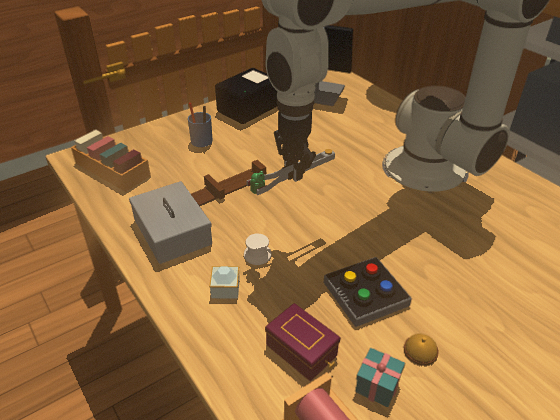

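Call:
apply_moves --rows '[[[0,0,0,0,0,0,0.24],[0,0,0,0,0,0,0.24],[0,0,0,0,0,0,0.24],[0,0,0,0,0,0,0.24],[0,0,0,0,0,0,0.24],[0,0,0,0,0,0,0.24],[0,0,0,0,0,0,0.24],[0,0,0,0,0,0,0.24],[0,0,0,0,0,0,0.24],[0,0,0,0,0,0,0.24]]]'

```text
time: 23.2
ee_pos: [0.5297, 0.0255, 0.2084]
tcp_rot: [-50.5, 90.0, -50.5]
wrist_force: [-0.3, 0.4, -1.9]
opening: 0.0281
```

Run:
```python
from h import *
from scipy.optimize import least_squares
o=get_obs();print(o["time"],o["ee_pos"],o["opening"],np.abs(o["qd"]).max())
for n in("scene","wrist"):
    p=cams.camera(n);W=cloud(p);C=p["pixels"].astype(int)
    m=(np.hypot(W[...,0]-.633,W[...,1]-.0255)<.05)&(W[...,2]>.12)
    P=W[m];c=C[m];g=(c[:,1]>c[:,0]+8)&(c[:,1]>c[:,2]+4)
    G=P[g];print(n,g.sum(),G.min(0),G.max(0))
    d=G[(G[:,2]<G[:,2].min()+.024)]
    if len(d)>10:
        def f(q):
            x=q[0]+q[2]*(d[:,2]-.228);y=q[1]+q[3]*(d[:,2]-.228);return np.hypot(d[:,0]-x,d[:,1]-y)-.017
        s=least_squares(f,[.633,.0255,0,0],loss="soft_l1",f_scale=.001);print(s.x[:2],"tilt deg",np.degrees(np.arctan(s.x[2:])),np.std(s.fun),len(d))
    if n=="scene": save(p,"s13z",(230,150,320,210),8)
    else: save(p,"w13")
```

```text
23.2 [0.52968421 0.02554553 0.20841766] 0.02805349180924854 0.10851508590629631
scene 138 [0.602849   0.00972029 0.21704081] [0.65166223 0.04163628 0.26609263]
[0.63147798 0.02339806] tilt deg [-9.56068042  1.90374759] 0.0033479937197507127 19Traceback (most recent call last):
  File "<stdin>", line 8, in <module>
    return umr_minimum(a, axis, None, out, keepdims, initial, where)
ValueError: zero-size array to reduction operation minimum which has no identity
```

View pics/s13z.png

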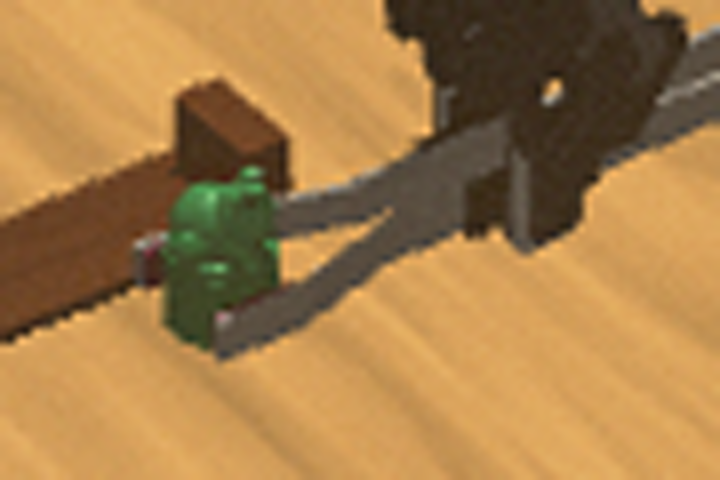

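Run:
```python
from h import *
p=cams.camera("scene");W=cloud(p);C=p["pixels"]
t=np.linspace(0,2*np.pi,90);box=(230,150,320,210);s=8
im=cv2.resize(C[box[1]:box[3],box[0]:box[2],::-1],None,fx=s,fy=s,interpolation=cv2.INTER_CUBIC)
for tilt,col in((0,(0,255,255)),(-8,(255,0,255))):
    Rt=Ro.from_euler('y',tilt,degrees=True).as_matrix()
    c=np.array([.6325,.0255,.2280])
    for z in(-.013,.013,.038):
        r=.017 if z<.03 else .004
        X=c+np.c_[r*np.cos(t),r*np.sin(t),0*t+z]@Rt.T
        q=(proj(p,X)-[box[0]-.5,box[1]-.5])*s
        cv2.polylines(im,[q.astype(np.int32)],True,col,1)
cv2.imwrite("pics/ov13.png",im)
P=W.reshape(-1,3);P=P[(P[:,0]>.40)&(P[:,0]<.68)&(abs(P[:,1]-.0255)<.04)&(P[:,2]>.19)&(P[:,2]<.262)]
for a in np.arange(.41,.67,.015):
    q=P[(abs(P[:,0]-a)<.0075)&(P[:,1]>.03)]
    if len(q)>3: print(round(a,3),len(q),np.round(np.percentile(q[:,2],[5,50,95]),4))
EOF=1
```

```text
0.41 13 [0.2242 0.2316 0.2392]
0.425 47 [0.2222 0.2339 0.2424]
0.44 31 [0.2214 0.2318 0.2401]
0.455 30 [0.2194 0.2291 0.2356]
0.47 31 [0.2238 0.2313 0.2375]
0.485 19 [0.2205 0.2257 0.2351]
0.5 11 [0.2181 0.2233 0.2254]
0.515 7 [0.218  0.2254 0.2601]
0.53 74 [0.2122 0.2304 0.258 ]
0.545 92 [0.219  0.2353 0.2602]
0.56 37 [0.2193 0.229  0.2359]
0.575 32 [0.2218 0.229  0.2365]
0.59 25 [0.2211 0.2289 0.2338]
0.605 25 [0.2203 0.2286 0.2352]
0.62 56 [0.2215 0.2328 0.2608]
0.635 112 [0.2224 0.2396 0.2583]
0.65 59 [0.2186 0.2321 0.2487]
```

View pics/ov13.png

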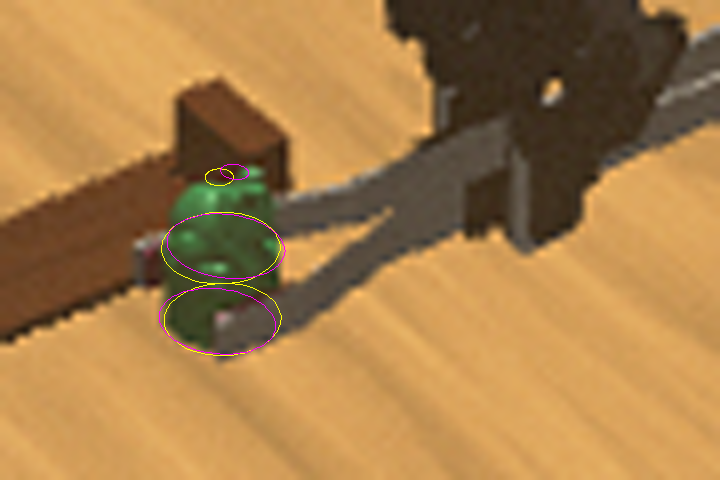

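Run:
```python
from h import *
p=cams.camera("scene")
b=p["pixels"][:,:,::-1]
# saved pre-lift scene crop at x6
a=cv2.imread("pics/s11.png");A=cv2.resize(a,(540,540));box=(220,190,310,280)
B=cv2.resize(b[140:210,225:305],None,fx=6,fy=6,interpolation=cv2.INTER_CUBIC)
def mk(i):
    i=i.astype(int);return ((i[...,1]>i[...,2]+12)&(i[...,1]>i[...,0])).astype(np.uint8)
def clean(m):
    n,l,s,_=cv2.connectedComponentsWithStats(m);k=1+np.argmax(s[1:,4]);return (l==k).astype(np.uint8)
MA,MB=clean(mk(A)),clean(mk(B))
for n,M in(("pre",MA),("now",MB)):
    c=cv2.moments(M,True);ang=.5*np.degrees(np.arctan2(2*c["mu11"],c["mu20"]-c["mu02"]));x,y,w,h=cv2.boundingRect(M);print(n,M.sum()/36,"axis",ang,(x,y,w,h))
def vert(z):
    q=proj(p,[[.6325,.0255,z-.02],[.6325,.0255,z+.03]]);d=q[1]-q[0];return np.degrees(np.arctan2(d[1],d[0])),np.hypot(*d)
print(vert(.063),vert(.228))
ga=cv2.GaussianBlur(A[...,1],(0,0),4).astype(np.float32);gb=cv2.GaussianBlur(B[...,1],(0,0),4).astype(np.float32)
ca=np.array(np.nonzero(MA)).mean(1)[::-1];cb=np.array(np.nonzero(MB)).mean(1)[::-1]
w=np.array([[1,0,cb[0]-ca[0]],[0,1,cb[1]-ca[1]]],np.float32)
# template = A frog bounding box region via mask trick: swap so mask applies to input A
x,y,wd,h=cv2.boundingRect(MA);T=ga[y:y+h,x:x+wd].copy();w[:,2]+=w[:,:2]@np.array([x,y],np.float32)-0
try:
    cc,w=cv2.findTransformECC(T,gb,w,cv2.MOTION_AFFINE,(3,200,1e-6),None,5)
    print(cc,w,"rot of vertical",np.degrees(np.arctan2(w[0,1],w[1,1])))
except Exception as e: print(e)
```

```text
pre 96.27777777777777 axis -40.38988807569934 (194, 207, 78, 83)
now 92.72222222222223 axis -31.557857214008788 (152, 185, 84, 78)
(np.float64(-91.39089562129129), np.float64(14.622984491087745)) (np.float64(-91.39369550218568), np.float64(17.2599252492243))
OpenCV(4.12.0) /io/opencv/modules/video/src/ecc.cpp:589: error: (-7:Iterations do not converge) The algorithm stopped before its convergence. The correlation is going to be minimized. Images may be uncorrelated or non-overlapped in function 'findTransformECC'
```

Run:
```python
from h import *
p=cams.camera("scene")
d=np.load("scene8.npz")
for n,W,C,z0,c in(("pre",d["W"],d["px"],0.0505,(.632,.0258)),("now",cloud(p),p["pixels"],.2155,(.6325,.0255))):
    C=C.astype(int);m=(np.hypot(W[...,0]-c[0],W[...,1]-c[1])<.035)&(C[...,1]>C[...,0]+12)&(C[...,1]>C[...,2]+4)&(W[...,2]>z0-.01)
    v,u=np.nonzero(m);P=W[m]-[c[0],c[1],z0]
    # bottom & top rows table
    for r in range(v.min(),v.max()+1):
        s=v==r;print(n,r-v.min(),u[s].min(),u[s].max(),np.round(np.median(P[s],0)*1000,1))
```

```text
pre 0 261 263 [-9.5  2.1 49.4]
pre 1 258 263 [-7.4  1.9 46.6]
pre 2 255 263 [-1.2  0.3 45.9]
pre 3 254 264 [ 0.3  4.2 47.3]
pre 4 254 264 [ 3.7  4.9 45.3]
pre 5 254 264 [ 4.2  6.3 42.2]
pre 6 254 264 [ 4.6  9.1 40.8]
pre 7 253 264 [ 9.6  8.9 38.2]
pre 8 252 265 [ 6.2  6.6 34.8]
pre 9 252 265 [10.8  6.2 31.8]
pre 10 261 262 [ 1.5 15.3 32.1]
pre 11 257 263 [ 4.7 12.  29.1]
pre 12 257 259 [ 8.6 12.7 27.7]
pre 13 258 259 [ 9.1 13.  24.2]Traceback (most recent call last):
  File "<stdin>", line 9, in <module>
    return umr_minimum(a, axis, None, out, keepdims, initial, where)
ValueError: zero-size array to reduction operation minimum which has no identity
```

Run:
```python
from h import *
p=cams.camera("scene")
d=np.load("scene8.npz")
out={}
for n,W,C,z0,c in(("pre",d["W"],d["px"],0.0505,(.632,.0258)),("now",cloud(p),p["pixels"],.2155,(.6325,.0255))):
    C=C.astype(int);m=(np.hypot(W[...,0]-c[0],W[...,1]-c[1])<.035)&(C[...,1]>C[...,0]+12)&(C[...,1]>C[...,2]+4)&(W[...,2]>z0-.01)
    v,u=np.nonzero(m);P=W[m]-[c[0],c[1],z0];out[n]=P*1000
    for r in np.unique(v):
        s=v==r;print(n,r-v.min(),u[s].min(),u[s].max(),np.round(np.median(P[s],0)*1000,1))
# ICP rigid pre->now, report tilt
from scipy.spatial import cKDTree
from scipy.optimize import least_squares
T=cKDTree(out["now"]); A=out["pre"];T2=cKDTree(A);B=out["now"]
def f(q):
    R=Ro.from_rotvec(np.r_[q[:2],0]).as_matrix()
    return np.r_[T.query(A@R.T+q[2:5])[0],T2.query((B-q[2:5])@R)[0]]
best=None
for a in np.arange(-12,13,3):
    s=least_squares(f,[0,np.radians(a),0,0,0],loss="soft_l1",f_scale=1.5,diff_step=1e-3)
    print(a,round(s.cost,1),np.round(np.degrees(s.x[:2]),1),np.round(s.x[2:],1))
```

```text
pre 0 261 263 [-9.5  2.1 49.4]
pre 1 258 263 [-7.4  1.9 46.6]
pre 2 255 263 [-1.2  0.3 45.9]
pre 3 254 264 [ 0.3  4.2 47.3]
pre 4 254 264 [ 3.7  4.9 45.3]
pre 5 254 264 [ 4.2  6.3 42.2]
pre 6 254 264 [ 4.6  9.1 40.8]
pre 7 253 264 [ 9.6  8.9 38.2]
pre 8 252 265 [ 6.2  6.6 34.8]
pre 9 252 265 [10.8  6.2 31.8]
pre 10 261 262 [ 1.5 15.3 32.1]
pre 11 257 263 [ 4.7 12.  29.1]
pre 12 257 259 [ 8.6 12.7 27.7]
pre 13 258 259 [ 9.1 13.  24.2]
pre 16 265 265 [-9.3 14.2  5. ]
pre 19 261 261 [ 2.6 13.8  0.8]
now 0 260 262 [-9.5  2.5 49.9]
now 1 260 261 [-8.6  1.7 46.9]
now 2 254 262 [-2.4  0.7 46.2]
now 3 253 262 [ 0.1  2.  45.1]
now 4 252 259 [ 4.9  1.3 42.8]
now 5 252 263 [ 4.1  4.6 42.6]
now 6 252 263 [ 3.5  5.5 39.9]
now 7 252 262 [ 5.8  4.3 38.3]
now 8 251 261 [ 9.5  4.8 37.6]
now 9 252 264 [ 5.5  5.  33. ]
now 10 250 264 [11.   6.5 32.6]
now 11 251 261 [ 1.1 13.7 30.2]
now 12 255 261 [ 7.6 11.1 28.5]
now 13 257 257 [ 7.2 10.3 24.9]
now 14 256 257 [10.3 12.9 25.1]
-12 450.8 [ 1.4 -0.6] [ 0.   0.4 -0.2]
-9 449.7 [0.9 0. ] [-0.1 -0.  -0.4]
-6 449.7 [ 1.3 -0.1] [-0.2  0.1 -0.4]
-3 450.3 [ 1.1 -0.3] [-0.1  0.  -0.2]
0 451.1 [ 0.9 -0.6] [-0.  -0.  -0.1]
3 450.1 [ 1.2 -0.3] [-0.1  0.1 -0.3]
6 450.9 [ 0.8 -0.5] [-0.  -0.  -0.1]
9 460.2 [ 2.7 -0.4] [-0.   0.  -0.1]
12 448.2 [1.7 0.5] [-0.5  0.5 -0.5]
```

Run:
```python
from h import *
o=get_obs();print(o["time"],o["ee_pos"],o["opening"]);print(bot.job_done())
```

```text
23.5 [0.5296974  0.02553293 0.20839507] 0.028322118821218753
the job is handed in; nothing more can be done
None
```

I pressed the keys in order, lifted the frog with the tongs, and handed the job in at 23.5 s. The arm is still holding the frog.

- **Keys:** I pressed green, then yellow, then blue. Each was pushed onto its stop, with the fingertips at 45.8 mm and about 20 N of push. I never touched the red key.
- **Tongs and frog:** I took the tongs from their rest at 37 mm over the pads, lowered the open jaws around the drum and closed them with 40 N. The pads stopped at 28 mm, as expected for a 34 mm drum. I then raised the frog 165 mm.
- **Last checks:**
  - The frog did not visibly slip during a one-second hold.
  - Comparing the frog's surface before and after the lift, it sits about 165 mm above the stand and leans no more than about 2°.
  - In the scene picture after the lift, the other things look unmoved.
- **Disagreement:** One early tilt estimate gave about 10°. It came from only 19 noisy points, and both the surface comparison and the overlay on the picture contradicted it, so I disregarded it.

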